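# Put the spice jar away behind the sliding doors

## Task

Put the red-capped spice jar that was left on the worktop away in the spice cabinet, in the same compartment as the matching red-capped jar: slide the clear door of that compartment across to the other door, stand the jar upright between the two wooden rails beside its twin, and let go of it. Then slide the door fully shut again, so that both doors are closed, and leave everything else where it stands.

Things in the scene. Friction and masses are not known exactly. Their poses are not given: they have to be found in the camera images.
- spice_cabinet: Fixed light-wood spice cabinet, 290 wide (y) x 235 deep (x) x 226 mm high. Origin: centre of its underside; front is -x, left is +y as you face its front, z up. Its front looks about along world +y, so left is away from the robot. Clear doors slope 33 deg from z 100 at x -117 up to z 222 at x +70, then a flat roof. Divider at y 0. Tins 72 mm high at most stand fixed behind x +25.
- left_space (a point): Free standing place for a jar in the left (+y) compartment, y 3 to 139 mm: on the floor, z 16 mm, at cabinet x -26, y +88 mm; axes are the cabinet's. Two wooden rails, 14 mm high, run along y and bound a lane 56 mm wide centred on x -26. The twin or the mill stands in the lane too, its centre about 30 mm from the divider. The end panel here is 14 mm lower than the door face.
- right_space (a point): The same in the right (-y) compartment, at cabinet x -26, y -88 mm.
- left_door (a joint): Travel (m) of the left clear door: 0 shut over the left compartment, up to 0.126 as it slides level toward cabinet -y, over the right door; friction 1 to 2 N, stays where left. Outer track, 150 mm wide, 4 mm sheet. Open, it bares all but the 14 mm of its compartment next to the divider. May start 6 mm ajar. The right door's pull stops its edge: both travels add up to 0.126 at most.
- right_door (a joint): Travel (m) of the right clear door: 0 shut over the right compartment, up to 0.126 as it slides toward cabinet +y, behind the left door. Inner track, 6.5 mm below the left door; otherwise alike.
- left_door_handle (a point): Middle of the top edge of the left door's pull, an aluminium bar on the door's outer (+y) edge: 10 mm wide (cabinet y), 120 mm long up the slope, 22 mm proud of the door. The door face is 26 mm straight below this point. Moves with the door; axes: x up the slope, y the cabinet's y, z out of the door. Can be pinched from straight above with fingers closing along cabinet y; nothing stands beside it.
- right_door_handle (a point): The same on the right door's pull, on its outer (-y) edge; its top edge is level with the left one's, and the right door's face is 34 mm straight below this point.
- loose_jar: The spice jar to put away: glass with a red screw cap, 45 mm in diameter, 106 mm high, about 0.11 kg; the cap, 45 mm across, is the top 21 mm. It stands upright on the worktop in front of the hob. Origin at the centre of its underside, z up.
- twin_jar: The matching jar of the same shape and size, standing in the lane of one of the two compartments. Origin at the centre of its underside.
- mill: White-capped pepper mill, 44 mm in diameter, 90 mm high, standing in the lane of the other compartment. Origin at the centre of its underside.
- egg_timer: Cream kitchen timer, 65 mm in diameter, 50 mm high, standing on the worktop in front of the hob, left of the jar; to be left alone. Origin at the centre of its underside.
- garlic: Garlic bulb, 46 mm, on the worktop left of the timer; to be left alone. Origin at its underside.
Not all that is in view belongs to the job. What is meant by the loose_jar is not green, and is the smaller of those in its own colour.

How it is judged:
By the outcome, as a careful person would: the job done as asked, in the order asked, and still so for the second after the job is handed in, with the robot touching nothing.
It also fails if it takes over 69 s, if anything falls off the work surface, if the arm or the gripper's body presses on something with over 40 N, if the wrist force passes 120 N, or if a joint passes its speed limit or range.

## Robot

A 6-joint arm with a two-finger parallel gripper is mounted at the origin on a cart in front of the work surface, level with it; the furniture and walls round the work are solid. World frame = base frame: x ahead of the robot, y to its left, z up, the work surface at z = 0. Lengths are in m, angles in rad, forces in N, time in s.
With the tool pointing down it reaches from about 0.3 to 0.775 m from the base axis. Payload 14.6 kg.
Tool frame: the origin (TCP) lies on the centre line of the jaws, within the pads' length; the fingertips stand ctrl.tcp_to_tips ahead of it and the grasp point (between the pads) lies 2 mm behind it (ctrl.tcp_to_tips is the distance from the TCP to the fingertips, in m); z points along the fingers, y is the line along which they close (so a half turn about z gives the same grasp; the last joint's range is limited). The gripper opens to 94 mm and grips with 3 to 60 N. Pads are 16 mm wide; open, the fingers measure 119 mm over their backs; the gripper's body (75 mm by 177 mm) begins 78 mm behind the grasp point.
Start: joints at [1.049, 0.3, 1.521, -0, 1.321, -0.067], TCP at [0.242, 0.494, 0.222] pointing down, gripper open.
Joint ranges: [-3.03, 3.03], [-0.79, 2.21], [0.23, 2.52], [-1.04, 4.18], [0, 3.07], [-2.55, 2.55]. Speed limits (rad/s): [2.22, 2.22, 2.57, 3.14, 3.14, 3.14].

## Interface

Orientations are given as [roll, pitch, yaw] about the fixed x, y, z axes, in that order (R = Rz(yaw) Ry(pitch) Rx(roll)).
In Python, from station import telemetry, viewer, hand_in, ctrl gives the robot as it stands.
- The arm moves only by the tool step_arm, never from a script. Its argument "plan" is a list of rows, each an object of numbers: "dx", "dy", "dz": the shift along the tool's x, y, z scaled (see below); "rx", "ry", "rz": the turn, a rotation vector about the tool's x, y, z scaled (see below); "claw": the closure, from 0 (fully open) to 1 (shut). In form: [{"dx": .., "dy": .., "dz": .., "rx": .., "ry": .., "rz": .., "claw": ..}, ...]. A call has 1 to 10 rows; each row shifts and turns the commanded pose from where the row before left it, along the tool's axes as they then stand; what a row does not reach is not made up. The controller multiplies each number of a shift by 0.1 m and each number of a turn by 90 degrees. A row lasts 1/10 s, in which the tool goes at most 50 mm and 8.59 degrees, less where a joint would pass 70% of its speed; a pose out of reach is approached as far as the arm can. A call with a number of a shift or a turn outside -1 to 1 is refused whole. A call with a gripper value outside its range is refused whole. The fingers move at their own pace and stop on an object; "grip_force" is the grip in N (left out, the last holds). Time passes only in rows, so rows that do not move let the fingers close. It gives the time, the measured TCP pose, the force, the opening and the grip force at its end, in the units of the state.
- telemetry.get_obs(): the state, without advancing time (a new reading comes with each control period).
- viewer.camera(name): name is "scene" or "side" or "wrist"; returns a dict with "img" (400x640x3 uint8, red, green, blue), "z_map" (400x640 float32, m along the optical axis (not along the pixel's ray), 0 where there is no reading), "fx", "fy", "cx", "cy" (pixels), "dist" ([k1, k2, p1, p2, k3] as OpenCV has them; the pictures are not rectified), "R" (3x3) and "t" (3): a world point X has camera coordinates R X + t; the wrist camera has in their place "tool_from_camera" (4x4, takes a point from camera to tool coordinates, whose origin is the TCP and whose axes are the flange's). Camera axes: x right, y down, z forward; pixel columns grow to the right and rows downward; lengths in m; the calibration is good to about 2 mm. A picture is of the moment at which its call begins: read the wrist's pose just before it.
- hand_in(): hands the job in; it is judged then, once.
Trained networks look in a picture, given as the dict that the camera call returned (one of the last four; its "shot" number tells which), for a name from the list of things; names that differ only in an ending like _2 or _b are one class to them, and where a whole thing is asked for, a point or a joint stands for the part that bears it (a point fixed in the world has none). Each returns a list of dicts, best first, with "score" (0 to 1); they miss things now and then, are a little off and sometimes report something else, mostly with a low value. They report only what shows in the picture. A call takes as long as a camera call. They do not tell look-alikes from the thing itself.
- viewer.recognise(target, picture): "rect" ([left, top, right, bottom] in pixels, round what is visible of it).
The state is a dict: "time_s": time; "qpos": joint angles; "joint_vel": joint speeds; "tau": joint torques, N m; "ee_pos": TCP position; "eef_rot": TCP orientation; "force": force on the tool from outside, world axes, zero at the start; "moment": the same for the moment, N m; "grip_width": finger opening in m; "grip_force": force on a finger pad.
Only numpy, scipy, OpenCV 4.12 (cv2) and the standard library are available. Lean on these libraries where they do the work, as an engineer would, in place of code of your own. Each camera call takes 0.05 s, during which the arm holds its last target. There are 200 camera calls.

## Working session

There is one attempt and no reset: what is moved stays moved. The work goes in short steps, Python scripts to look and compute and a tool call to move; the robot and the scene stay as the last step left them, time stands still between calls to the robot, and variables do not carry over. Pictures are saved under pics/ and viewed, at most 10 in all, crops included, and the job is handed in when it is done.

Besides the shell and the picture viewer there is one more tool, called by a JSON object that holds its "name" and its "arguments", one argument or row to a line. step_arm: Moves the arm, as the interface text tells. Shifts and turns lie within -1 to 1; 1 stands for 0.1 m of shift or 90 degrees of turn. Its arguments: {"type":"object","properties":{"plan":{"type":"array"},"grip_force":{"type":"number"}},"required":["plan"]}

```bash
ls; mkdir -p pics
cat > h.py <<'E'
import numpy as np, cv2
from station import telemetry, viewer, hand_in, ctrl
from scipy.spatial.transform import Rotation as Ro
def world(p, u, v, d=None):
    "pixels -> world points using z_map (scene/side)"
    K=np.array([[p['fx'],0,p['cx']],[0,p['fy'],p['cy']],[0,0,1]])
    u=np.atleast_1d(u).astype(float);v=np.atleast_1d(v).astype(float)
    if d is None: d=p['z_map'][v.astype(int),u.astype(int)]
    n=cv2.undistortPoints(np.stack([u,v],1)[:,None],K,np.array(p['dist']))[:,0]
    X=np.c_[n*np.reshape(d,(-1,1)),np.broadcast_to(d,len(u))]
    if 'R' in p: return (X-p['t'])@np.array(p['R'])
    T=p['tool_from_camera']; X=X@T[:3,:3].T+T[:3,3]
    o=p['obs']; return X@Ro.from_euler('xyz',o['eef_rot']).as_matrix().T+o['ee_pos']
def cam(n):
    o=telemetry.get_obs(); p=viewer.camera(n); p['obs']=o; return p
def save(p,f): cv2.imwrite('pics/'+f,p['img'][:,:,::-1])
E
python3 - <<'E'
from h import *
print(telemetry.get_obs(), ctrl.tcp_to_tips)
for n in ['scene','side']:
    p=cam(n); save(p,n+'0.png')
    for t in ['loose_jar','twin_jar','mill','left_door_handle','right_door_handle','spice_cabinet','egg_timer','garlic']:
        for r in viewer.recognise(t,p)[:4]:
            q=r['rect']; c=[(q[0]+q[2])/2,(q[1]+q[3])/2]
            print(n,t,round(r['score'],2),np.round(q).astype(int),np.round(world(p,*c)[0],3))
E
```

```text
pics
{'time_s': 0.0, 'qpos': array([ 1.04938400e+00,  3.00437825e-01,  1.52158497e+00,  1.37744854e-05,
        1.32069260e+00, -6.66190978e-02]), 'joint_vel': array([ 6.85399842e-04, -1.25576048e-03, -7.26976683e-05,  7.57527287e-04,
        2.39743697e-03, -5.74732980e-04]), 'tau': array([ 2.21804738e-03, -5.31833053e+01, -3.52735269e+01,  7.09044258e-02,
        2.46021291e-02,  5.70884566e-06]), 'ee_pos': array([0.24148983, 0.49387794, 0.22190293]), 'eef_rot': array([-3.14047329e+00, -8.80532005e-05,  2.68679596e+00]), 'force': array([-0.64947887, -0.20205339, -0.19990824]), 'moment': array([-0.00538316,  0.00825071,  0.04142173]), 'grip_force': 0.0, 'grip_width': 0.09387091874438565} 0.017
scene loose_jar 0.69 [329 166 347 211] [0.453 0.082 0.09 ]
scene egg_timer 0.59 [370 176 382 190] [0.424 0.268 0.036]
side loose_jar 0.79 [362 174 379 227] [0.447 0.111 0.1  ]
side loose_jar 0.44 [426 220 447 245] [0.426 0.28  0.037]
side twin_jar 0.37 [150 118 256 241] [ 0.621 -0.276  0.16 ]
side left_door_handle 0.93 [174 134 256 204] [ 0.554 -0.291  0.16 ]
side right_door_handle 0.74 [210 126 255 175] [ 0.44  -0.317  0.167]
side spice_cabinet 0.84 [148 120 257 241] [ 0.622 -0.276  0.157]
side egg_timer 0.71 [150 119 256 240] [ 0.622 -0.274  0.16 ]
side garlic 0.62 [466 235 488 250] [0.423 0.382 0.032]
side garlic 0.21 [421 219 449 244] [0.425 0.278 0.039]
```

View pics/scene0.png

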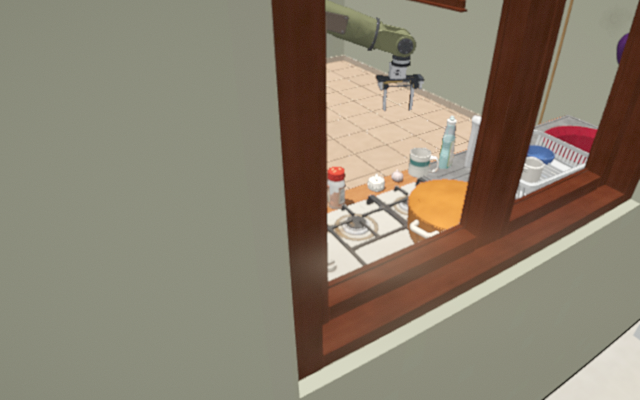

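View pics/side0.png

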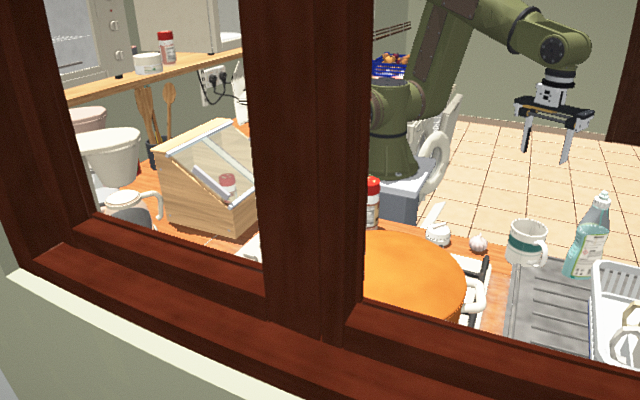

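Run:
```python
from h import *
a=cv2.imread('pics/scene0.png')[155:220,310:390]; b=cv2.imread('pics/side0.png')[115:245,145:260]; c=cv2.imread('pics/side0.png')[165:250,350:460]
f=lambda i:cv2.resize(i,(265,400),interpolation=3)
cv2.imwrite('pics/crop0.png',np.hstack([cv2.resize(x,(265,int(265*x.shape[0]/x.shape[1]))+() ,interpolation=3)[:200] if 0 else cv2.resize(x,(266,300),interpolation=3) for x in (a,b,c)]))
p=viewer.camera('wrist'); print(p['tool_from_camera'],p['fx'],p['cx'],p['cy'])
```

```text
[[ 3.41518460e-04 -9.69020357e-01 -2.46980630e-01  7.19149750e-02]
 [ 9.99999932e-01  3.64557988e-04 -4.75570686e-05 -3.23048837e-04]
 [ 1.36122529e-04 -2.46980597e-01  9.69020416e-01 -1.62139852e-01]
 [ 0.00000000e+00  0.00000000e+00  0.00000000e+00  1.00000000e+00]] 315.4775780220791 318.0337544714611 198.81538458553806
```

View pics/crop0.png

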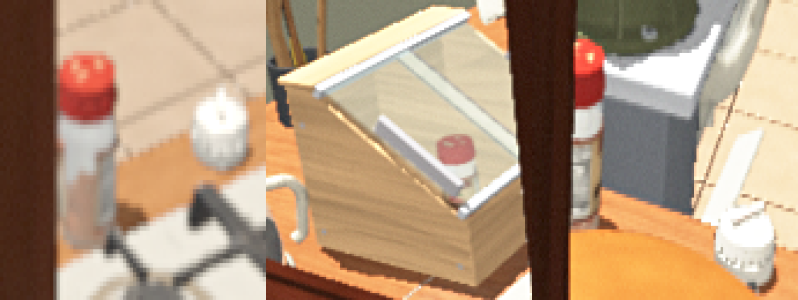

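{"name": "step_arm", "arguments": {
  "plan": [
    {"dz": -0.2,"rz": 0.089},
    {"dz": -0.2,"rz": 0.089},
    {"dz": -0.2,"rz": 0.089},
    {"dz": -0.2,"rz": 0.089},
    {"dz": -0.2,"rz": 0.089},
    {"dz": -0.2,"rz": 0.089},
    {"dz": -0.2,"rz": 0.089},
    {"dz": -0.2,"rz": 0.088}
  ]
}}

```text
$.plan[0]: bad value
```

{"name": "step_arm", "arguments": {
  "plan": [
    {"dx": -0.36,"dy": 0.13},
    {"dx": -0.36,"dy": 0.13},
    {"dx": -0.36,"dy": 0.13},
    {"dx": -0.36,"dy": 0.13},
    {"dx": -0.36,"dy": 0.13},
    {"dx": -0.36,"dy": 0.13},
    {"dx": -0.36,"dy": 0.13},
    {"dx": -0.36,"dy": 0.13},
    {"dx": -0.36,"dy": 0.13},
    {"dx": -0.36,"dy": 0.13}
  ]
}}

```text
$.plan[0]: bad value
```

{"name": "step_arm", "arguments": {
  "plan": [
    {"dx": -0.36,"dy": 0.13},
    {"dx": -0.36,"dy": 0.13},
    {"dx": -0.36,"dy": 0.13},
    {"dx": -0.36,"dy": 0.13},
    {"dx": -0.36,"dy": 0.13},
    {"dx": -0.36,"dy": 0.13},
    {"dx": 0},
    {"dx": 0}
  ]
}}

```text
$.plan[0]: bad value
```

Run:
```python
from h import *
p=cam('wrist'); save(p,'w1.png'); print(p['obs']['ee_pos'],p['obs']['eef_rot'],p['obs']['qpos'])
import pickle; pickle.dump(dict(p),open('w1.pkl','wb'))
for t in ['loose_jar','twin_jar','mill','left_door_handle','right_door_handle','spice_cabinet','egg_timer','garlic']:
    for r in viewer.recognise(t,p)[:4]:
        q=r['rect']; c=[(q[0]+q[2])/2,(q[1]+q[3])/2]
        print(t,round(r['score'],2),np.round(q).astype(int),np.round(world(p,*c)[0],3))
```

```text
[0.24160484 0.49409039 0.22242569] [-3.14157809e+00  1.41207718e-05  2.68681766e+00] [ 1.04940822e+00  2.99937710e-01  1.52099810e+00 -1.55426339e-05
  1.32067044e+00 -6.66092634e-02]
egg_timer 0.97 [202 333 254 386] [0.391 0.295 0.049]
garlic 0.46 [283 337 312 341] [0.41  0.382 0.038]
```

View pics/w1.png

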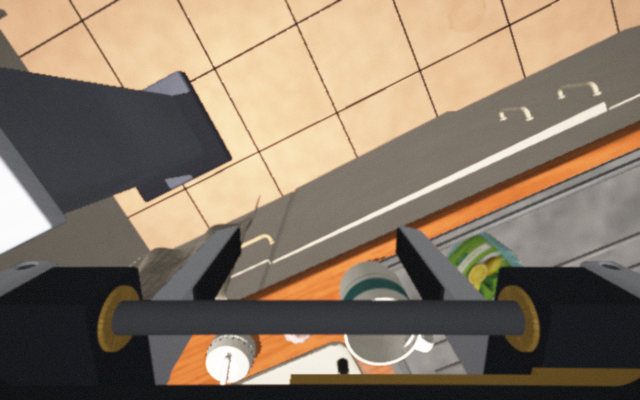

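{"name": "step_arm", "arguments": {
  "plan": [
    {"dx": 0,"dy": 0,"dz": -0.2,"rx": 0,"ry": 0,"rz": 0.089,"claw": 0},
    {"dx": 0,"dy": 0,"dz": -0.2,"rx": 0,"ry": 0,"rz": 0.089,"claw": 0},
    {"dx": 0,"dy": 0,"dz": -0.2,"rx": 0,"ry": 0,"rz": 0.089,"claw": 0},
    {"dx": 0,"dy": 0,"dz": -0.2,"rx": 0,"ry": 0,"rz": 0.089,"claw": 0},
    {"dx": 0,"dy": 0,"dz": -0.2,"rx": 0,"ry": 0,"rz": 0.089,"claw": 0},
    {"dx": 0,"dy": 0,"dz": -0.2,"rx": 0,"ry": 0,"rz": 0.089,"claw": 0},
    {"dx": 0,"dy": 0,"dz": -0.2,"rx": 0,"ry": 0,"rz": 0.089,"claw": 0},
    {"dx": 0,"dy": 0,"dz": -0.2,"rx": 0,"ry": 0,"rz": 0.088,"claw": 0}
  ]
}}

```text
time_s: 2.2
ee_pos: [0.2415, 0.494, 0.3833]
eef_rot: [3.142, -0.0, 1.564]
force: [-0.2, -0.9, -0.4]
grip_width: 0.094
grip_force: 0.0
```

{"name": "step_arm", "arguments": {
  "plan": [
    {"dx": -0.4,"dy": 0.2,"dz": 0,"rx": 0,"ry": 0,"rz": 0,"claw": 0},
    {"dx": -0.4,"dy": 0.2,"dz": 0,"rx": 0,"ry": 0,"rz": 0,"claw": 0},
    {"dx": -0.4,"dy": 0.2,"dz": 0,"rx": 0,"ry": 0,"rz": 0,"claw": 0},
    {"dx": -0.4,"dy": 0.2,"dz": 0,"rx": 0,"ry": 0,"rz": 0,"claw": 0},
    {"dx": -0.4,"dy": 0.2,"dz": 0,"rx": 0,"ry": 0,"rz": 0,"claw": 0},
    {"dx": -0.4,"dy": 0.2,"dz": 0,"rx": 0,"ry": 0,"rz": 0,"claw": 0},
    {"dx": -0.4,"dy": 0.2,"dz": 0,"rx": 0,"ry": 0,"rz": 0,"claw": 0},
    {"dx": -0.4,"dy": 0.2,"dz": 0,"rx": 0,"ry": 0,"rz": 0,"claw": 0},
    {"dx": -0.4,"dy": 0.2,"dz": 0,"rx": 0,"ry": 0,"rz": 0,"claw": 0},
    {"dx": -0.4,"dy": 0.2,"dz": 0,"rx": 0,"ry": 0,"rz": 0,"claw": 0}
  ]
}}

```text
time_s: 3.2
ee_pos: [0.4417, 0.0921, 0.3827]
eef_rot: [3.141, -0.0, 1.57]
force: [1.0, 0.9, -0.4]
grip_width: 0.0941
grip_force: 0.0
```

{"name": "step_arm", "arguments": {
  "plan": [
    {"dx": -0.4,"dy": 0,"dz": 0,"rx": 0,"ry": 0,"rz": 0,"claw": 0},
    {"dx": -0.4,"dy": 0,"dz": 0,"rx": 0,"ry": 0,"rz": 0,"claw": 0},
    {"dx": -0.3,"dy": 0,"dz": 0,"rx": 0,"ry": 0,"rz": 0,"claw": 0},
    {"dx": 0,"dy": 0,"dz": 0,"rx": 0,"ry": 0,"rz": 0,"claw": 0}
  ]
}}

```text
time_s: 3.6
ee_pos: [0.441, -0.0187, 0.3824]
eef_rot: [-3.142, 0.0, 1.566]
force: [-0.4, -0.0, 0.6]
grip_width: 0.0939
grip_force: 0.0
```

```bash
cat >> h.py <<'E'
def look(f,names):
    p=cam('wrist'); save(p,f); print(p['obs']['time_s'],p['obs']['ee_pos'],p['obs']['eef_rot'])
    for t in names:
        for r in viewer.recognise(t,p)[:3]:
            q=r['rect']; c=[(q[0]+q[2])/2,(q[1]+q[3])/2]
            print(t,round(r['score'],2),np.round(q).astype(int),np.round(world(p,*c)[0],3))
    return p
E
python3 - <<'E'
from h import *
p=look('w2.png',['loose_jar','twin_jar','mill','left_door_handle','right_door_handle','spice_cabinet','egg_timer','garlic'])
np.savez('w2.npz',**{k:v for k,v in p.items() if k!='obs'},e=p['obs']['ee_pos'],r=p['obs']['eef_rot'])
E
```

```text
3.6 [ 0.44104951 -0.01870805  0.38242631] [-3.14151978e+00  4.45995468e-04  1.56643480e+00]
loose_jar 0.94 [277 151 309 191] [ 0.406 -0.019  0.106]
loose_jar 0.68 [314 201 345 242] [ 0.457 -0.093  0.106]
loose_jar 0.57 [279  56 331 112] [0.425 0.092 0.143]
mill 0.24 [272 154 312 190] [ 0.404 -0.02   0.107]
left_door_handle 0.71 [340 287 452 373] [0.459 0.005 0.48 ]
right_door_handle 0.96 [248 290 339 385] [ 0.403 -0.267  0.136]
spice_cabinet 0.69 [251 256 452 385] [0.448 0.007 0.48 ]
egg_timer 0.57 [249 257 453 382] [0.448 0.007 0.48 ]
```

View pics/w2.png

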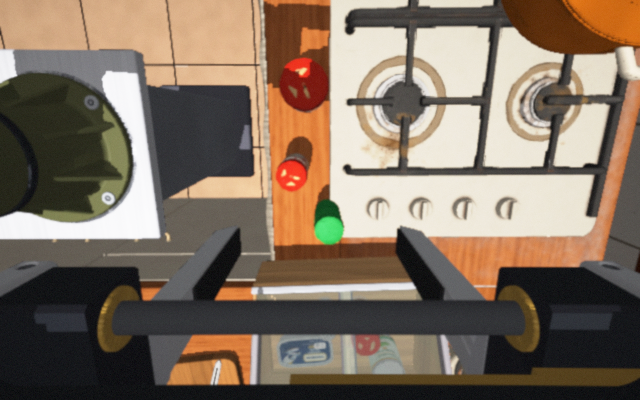

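The red-capped candidates in the wrist view are (292,172), which is small with its top at 0.106, and (304,84), which is larger with its top at 0.143. The side view also shows a shelf jar at (166,47). The green-capped one at (329,225) is ruled out by colour, so I choose (292,172). Next I'll look at the cabinet from above.

{"name": "step_arm", "arguments": {
  "plan": [
    {"dx": -0.4,"dy": 0,"dz": -0.1,"rx": 0,"ry": 0,"rz": 0,"claw": 0},
    {"dx": -0.4,"dy": 0,"dz": -0.1,"rx": 0,"ry": 0,"rz": 0,"claw": 0},
    {"dx": -0.4,"dy": 0,"dz": -0.1,"rx": 0,"ry": 0,"rz": 0,"claw": 0},
    {"dx": -0.4,"dy": 0,"dz": -0.1,"rx": 0,"ry": 0,"rz": 0,"claw": 0},
    {"dx": -0.4,"dy": 0,"dz": 0,"rx": 0,"ry": 0,"rz": 0,"claw": 0},
    {"dx": -0.4,"dy": 0,"dz": 0,"rx": 0,"ry": 0,"rz": 0,"claw": 0},
    {"dx": 0,"dy": 0,"dz": 0,"rx": 0,"ry": 0,"rz": 0,"claw": 0},
    {"dx": 0,"dy": 0,"dz": 0,"rx": 0,"ry": 0,"rz": 0,"claw": 0}
  ]
}}

```text
time_s: 4.85
ee_pos: [0.441, -0.2562, 0.4221]
eef_rot: [-3.141, -0.001, 1.569]
force: [-0.5, -0.1, -0.8]
grip_width: 0.094
grip_force: 0.0
```

Run:
```python
from h import *
p=look('w3.png',['loose_jar','twin_jar','mill','left_door_handle','right_door_handle','spice_cabinet'])
np.savez('w3.npz',**{k:v for k,v in p.items() if k!='obs'},e=p['obs']['ee_pos'],r=p['obs']['eef_rot'])
a=cv2.imread('pics/w2.png')[40:260,240:400]
b=cv2.resize(a,None,fx=2.5,fy=2.5,interpolation=3)[:400]
cv2.imwrite('pics/w3c.png',np.hstack([cv2.imread('pics/w3.png')[:,150:550],b[:400]]))
# jar top: red pixels at z .095-.112 in w2
d=dict(np.load('w2.npz')); d['obs']=dict(ee_pos=d['e'],eef_rot=d['r'])
V,U=np.mgrid[0:270,250:420]; W=world(d,U.ravel(),V.ravel()); c=d['img'][V.ravel(),U.ravel()].astype(int)
k=(c[:,0]>1.8*c[:,1])&(W[:,2]>.1)&(W[:,2]<.112)&(abs(W[:,1]+.02)<.05)
pts=W[k,:2].astype(np.float32); print(k.sum(),cv2.minEnclosingCircle(pts),np.median(W[k],0))
for nm,z0,yy in(('big',.135,.09),):
  k=(W[:,2]>z0)&(W[:,2]<.16)&(abs(W[:,1]-yy)<.06); print(nm,cv2.minEnclosingCircle(W[k,:2].astype(np.float32)))
```

```text
4.85 [ 0.44102345 -0.25620731  0.4220727 ] [-3.14099954e+00 -5.86744454e-04  1.56902129e+00]
loose_jar 0.98 [271   0 313  32] [ 0.405 -0.049  0.103]
loose_jar 0.7 [310  46 348  82] [ 0.456 -0.111  0.107]
left_door_handle 0.73 [341 127 463 272] [ 0.556 -0.294  0.162]
right_door_handle 0.74 [244 133 344 276] [ 0.407 -0.302  0.157]
spice_cabinet 0.86 [239 124 471 299] [ 0.491 -0.307  0.172]
673 ((0.4026932716369629, -0.02529052644968033), 0.021934812888503075) [ 0.40291596 -0.02413588  0.10621538]
big ((0.4231410026550293, 0.09217537939548492), 0.03029310517013073)
```

View pics/w3c.png

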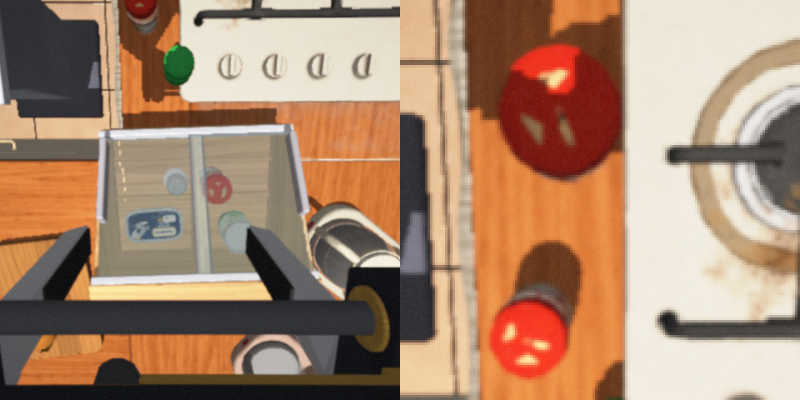

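```bash
cat > cab.py <<'E'
from h import *
def cabfit(f):
    d=dict(np.load(f)); d['obs']=dict(ee_pos=d['e'],eef_rot=d['r'])
    V,U=np.mgrid[100:282,235:480]; V=V.ravel();U=U.ravel(); W=world(d,U,V)
    s=(W[:,2]>.09)&(W[:,2]<.26)&(W[:,1]<-.13)
    W=W[s]
    # local slope height: ideal 33deg facing +y: z = a - b*y ; find offset by histogram of n.W
    best=None
    rng=np.random.default_rng(0)
    for i in range(400):
        a=W[rng.integers(0,len(W),3)]; n=np.cross(a[1]-a[0],a[2]-a[0]); l=np.linalg.norm(n)
        if l<1e-6: continue
        n/=l; n*=np.sign(n[2])
        if abs(np.degrees(np.arccos(n[2]))-33)>4: continue
        c=(abs((W-a[0])@n)<.002).sum()
        if best is None or c>best[0]: best=(c,n,a[0]@n)
    c,n,o=best
    I=W[abs(W@n-o)<.003]; m=I.mean(0); n=np.linalg.svd(I-m,full_matrices=False)[2][2]; n*=np.sign(n[2]); o=m@n
    yaw=np.arctan2(-n[1],-n[0]) # n horizontal part points along cabinet -x
    return W,n,o,yaw
if __name__=='__main__':
    W,n,o,yaw=cabfit('w3.npz')
    print('n',n,'slope',np.degrees(np.arccos(n[2])),'yaw',np.degrees(yaw))
    h=W@n-o
    hh,e=np.histogram(h,bins=np.arange(-.03,.04,.002)); print([(round(a*1e3),b) for a,b in zip(e,hh) if b>20])
    from scipy.ndimage import label
    for lo,hi in((.006,.04),):
        P=W[(h>lo)&(h<hi)]
        for s in(P[:,0]>.45,P[:,0]<.45):
            Q=P[s]; q=np.median(Q,0); print(len(Q),q,Q.min(0),Q.max(0),'h',np.percentile(h[(h>lo)&(h<hi)][s],[10,50,90]))
            y=np.linspace(Q[:,1].min(),Q[:,1].max(),8)
            for a,b in zip(y,y[1:]):
                t=(Q[:,1]>=a)&(Q[:,1]<b); 
                if t.sum()>3: print('  ',np.round(np.r_[Q[t].mean(0),Q[t].min(0)[0],Q[t].max(0)[0]],4),t.sum())
E
python3 cab.py
```

```text
n [-0.05241544  0.53777914  0.84145482] slope 32.705934321555766 yaw -84.43316529383637
[(-6, np.int64(255)), (-4, np.int64(3992)), (-2, np.int64(9542)), (0, np.int64(8045)), (2, np.int64(4211)), (4, np.int64(1153)), (6, np.int64(650)), (8, np.int64(513)), (10, np.int64(164)), (12, np.int64(85)), (14, np.int64(76)), (16, np.int64(119)), (18, np.int64(397)), (20, np.int64(214)), (22, np.int64(37)), (24, np.int64(41)), (26, np.int64(128)), (28, np.int64(417)), (30, np.int64(71))]
1056 [ 0.6133696  -0.26546727  0.16954012] [ 0.45030219 -0.38433486  0.10653923] [ 0.6227291  -0.20096426  0.22555755] h [0.00667447 0.0182426  0.02040082]
   [ 0.4692 -0.3798  0.2211  0.4503  0.512 ] 161
   [ 0.6154 -0.2915  0.1854  0.4748  0.6227] 232
   [ 0.6152 -0.2668  0.1704  0.6118  0.6219] 237
   [ 0.6145 -0.2408  0.1536  0.6105  0.6207] 224
   [ 0.6107 -0.2148  0.1367  0.4522  0.6204] 197
1856 [ 0.35519118 -0.27690467  0.16980233] [ 0.33573632 -0.38593912  0.10023811] [ 0.44927941 -0.19854025  0.22421267] h [0.00705    0.01033528 0.02935553]
   [ 0.3986 -0.3816  0.2201  0.3405  0.4491] 554
   [ 0.3528 -0.3113  0.1851  0.3448  0.3567] 85
   [ 0.3522 -0.2923  0.1804  0.3444  0.3564] 269
   [ 0.3514 -0.2655  0.1621  0.3435  0.3557] 255
   [ 0.3498 -0.2388  0.1449  0.3424  0.3548] 215
   [ 0.3743 -0.2072  0.1108  0.3357  0.4493] 477
```

```bash
cat > cab2.py <<'E'
from cab import *
import sys
W,n,o,yaw=cabfit(sys.argv[1])
for yd in [-90]:
    n0=np.array([0,np.sin(np.radians(33)),np.cos(np.radians(33))])
h=W@n0
L=(W[:,0]>.59)&(W[:,0]<.64)&(W[:,1]>-.3)&(W[:,1]<-.21); R=(W[:,0]<.37)&(W[:,1]>-.305)&(W[:,1]<-.22)
T=[]
for s in(L,R):
    t=np.percentile(h[s],97); q=W[s&(h>t-.004)]; T.append(q)
    A=np.polyfit(q[:,1],q[:,0],1); print(len(q),'line dx/dy',A[0],'mean',q.mean(0),'xrange',np.percentile(q[:,0]-np.polyval(A,q[:,1]),[3,97]),'y',q[:,1].min(),q[:,1].max())
Q=np.vstack(T); m=Q.mean(0); n=np.linalg.svd(Q-m,full_matrices=False)[2][2]; n*=np.sign(n[2])
print('n',n,'yaw',np.degrees(np.arctan2(-n[1],-n[0])),'slope',np.degrees(np.arccos(n[2])))
E
python3 cab2.py w3.npz
python3 - <<'E'
from cab import *
W,n,o,yaw=cabfit('w3.npz')
# roof
r=W[(abs(W[:,2]-.226)<.006)]; print('roof',len(r),r.min(0),r.max(0),np.median(r[:,2]))
for x in np.arange(.36,.62,.03):
    q=r[abs(r[:,0]-x)<.004]
    if len(q): print(round(x,3),q[:,1].max(),q[:,1].min())
E
```

```text
562 line dx/dy -0.02919090230589834 mean [ 0.61610088 -0.25683703  0.16678906] xrange [-0.0040309   0.00485087] y -0.29991091990115837 -0.2101938646512575
534 line dx/dy -0.04124575127919001 mean [ 0.34963907 -0.2651791   0.16663018] xrange [-0.00508202  0.00479213] y -0.3049243117792079 -0.2205960360053823
n [-0.01757781  0.54512106  0.83817304] yaw -88.15309787071423 slope 33.05230266072669
roof 822 [ 0.34087299 -0.3854589   0.22000176] [ 0.63281923 -0.3740937   0.22601634] 0.22175898570096148
0.36 -0.3808630876702859 -0.3849820855384035
0.39 -0.37968434752181507 -0.38529765728864085
0.42 -0.3785197615726258 -0.38475101067671774
0.45 -0.37837658878143665 -0.38453978396275285
0.48 -0.37703641513641856 -0.38479752387240124
0.51 -0.37722990252627947 -0.3836618949488677
0.54 -0.37535223907105975 -0.3841283908571973
```

Run:
```python
from h import *
d=dict(np.load('w3.npz')); d['obs']=dict(ee_pos=d['e'],eef_rot=d['r'])
V,U=np.mgrid[0:290,150:640]; W=world(d,U.ravel(),V.ravel())
for x in np.arange(.2,.85,.05):
    print(round(x,2),[ (round(float(np.percentile(q[:,2],99)),2) if len(q)>5 else None) for y in np.arange(-.42,-.05,.06) for q in [W[(abs(W[:,0]-x)<.025)&(abs(W[:,1]-y)<.03)&(W[:,2]<.35)]]])
```

```text
0.2 [0.02, 0.0, 0.0, 0.0, -0.83, -0.83, -0.83]
0.25 [0.02, 0.0, 0.0, 0.0, None, None, None]
0.3 [0.0, 0.0, 0.0, 0.0, None, None, None]
0.35 [0.23, 0.23, 0.19, 0.17, 0.11, 0.0, 0.0]
0.4 [0.23, 0.23, 0.18, 0.14, 0.11, 0.0, 0.11]
0.45 [0.23, 0.23, 0.18, 0.14, 0.11, 0.11, 0.11]
0.5 [0.23, 0.23, 0.19, 0.15, 0.11, 0.11, 0.05]
0.55 [0.23, 0.23, 0.19, 0.15, 0.11, 0.03, 0.05]
0.6 [None, 0.22, 0.19, 0.17, 0.13, 0.03, 0.05]
0.65 [None, 0.23, None, None, 0.01, 0.03, 0.05]
0.7 [0.15, 0.15, 0.0, 0.0, 0.01, 0.03, 0.05]
0.75 [0.15, 0.15, 0.0, 0.0, 0.01, 0.03, 0.05]
0.8 [0.15, 0.14, 0.0, 0.0, 0.01, 0.02, 0.05]
```

{"name": "step_arm", "arguments": {
  "plan": [
    {"dx": 0,"dy": 0.35,"dz": 0.3,"rx": 0,"ry": 0,"rz": -0.023,"claw": 0},
    {"dx": 0,"dy": 0.35,"dz": 0.3,"rx": 0,"ry": 0,"rz": 0,"claw": 0},
    {"dx": 0,"dy": 0.35,"dz": 0.3,"rx": 0,"ry": 0,"rz": 0,"claw": 0},
    {"dx": 0,"dy": 0.35,"dz": 0.3,"rx": 0,"ry": 0,"rz": 0,"claw": 0},
    {"dx": 0,"dy": 0.35,"dz": 0.2,"rx": 0,"ry": 0,"rz": 0,"claw": 0},
    {"dx": 0,"dy": 0,"dz": 0,"rx": 0,"ry": 0,"rz": 0,"claw": 0},
    {"dx": 0,"dy": 0,"dz": 0,"rx": 0,"ry": 0,"rz": 0,"claw": 0}
  ]
}}

```text
time_s: 5.9
ee_pos: [0.616, -0.2507, 0.2818]
eef_rot: [-3.14, -0.001, 1.607]
force: [-0.1, -0.9, 0.7]
grip_width: 0.0939
grip_force: 0.0
```

{"name": "step_arm", "arguments": {
  "plan": [
    {"dx": 0,"dy": 0,"dz": 0.4,"rx": 0,"ry": 0,"rz": 0,"claw": 0},
    {"dx": 0,"dy": 0,"dz": 0.4,"rx": 0,"ry": 0,"rz": 0,"claw": 0},
    {"dx": 0,"dy": 0,"dz": 0.25,"rx": 0,"ry": 0,"rz": 0,"claw": 0},
    {"dx": 0,"dy": 0,"dz": 0.1,"rx": 0,"ry": 0,"rz": 0,"claw": 0.3},
    {"dx": 0,"dy": 0,"dz": 0,"rx": 0,"ry": 0,"rz": 0,"claw": 0.8},
    {"dx": 0,"dy": 0,"dz": 0,"rx": 0,"ry": 0,"rz": 0,"claw": 1},
    {"dx": 0,"dy": 0,"dz": 0,"rx": 0,"ry": 0,"rz": 0,"claw": 1},
    {"dx": 0,"dy": 0,"dz": 0,"rx": 0,"ry": 0,"rz": 0,"claw": 1}
  ],
  "grip_force": 15
}}

```text
time_s: 6.7
ee_pos: [0.6162, -0.2514, 0.1689]
eef_rot: [3.14, 0.001, 1.606]
force: [-0.0, 0.3, 0.1]
grip_width: 0.0574
grip_force: 0.0
```

{"name": "step_arm", "arguments": {
  "plan": [
    {"dx": 0,"dy": 0,"dz": 0,"rx": 0,"ry": 0,"rz": 0,"claw": 1},
    {"dx": 0,"dy": 0,"dz": 0,"rx": 0,"ry": 0,"rz": 0,"claw": 1},
    {"dx": 0,"dy": 0,"dz": 0,"rx": 0,"ry": 0,"rz": 0,"claw": 1},
    {"dx": 0,"dy": 0,"dz": 0,"rx": 0,"ry": 0,"rz": 0,"claw": 1},
    {"dx": 0,"dy": 0,"dz": 0,"rx": 0,"ry": 0,"rz": 0,"claw": 1}
  ]
}}

```text
time_s: 7.2
ee_pos: [0.6159, -0.2512, 0.1674]
eef_rot: [-3.141, -0.0, 1.606]
force: [-0.6, -1.3, 0.7]
grip_width: 0.0176
grip_force: 0.0
```

{"name": "step_arm", "arguments": {
  "plan": [
    {"dx": 0,"dy": 0.02,"dz": 0,"rx": 0,"ry": 0,"rz": 0,"claw": 1},
    {"dx": 0,"dy": 0.02,"dz": 0,"rx": 0,"ry": 0,"rz": 0,"claw": 1},
    {"dx": 0,"dy": 0,"dz": 0,"rx": 0,"ry": 0,"rz": 0,"claw": 1}
  ]
}}

```text
time_s: 7.5
ee_pos: [0.6202, -0.2511, 0.1675]
eef_rot: [3.141, 0.0, 1.606]
force: [0.6, 0.8, 0.8]
grip_width: 0.0095
grip_force: 15.0
```

{"name": "step_arm", "arguments": {
  "plan": [
    {"dx": 0,"dy": 0.02,"dz": 0,"rx": 0,"ry": 0,"rz": 0,"claw": 1},
    {"dx": 0,"dy": 0,"dz": 0,"rx": 0,"ry": 0,"rz": 0,"claw": 1}
  ]
}}

```text
time_s: 7.7
ee_pos: [0.6207, -0.2511, 0.1674]
eef_rot: [-3.138, -0.001, 1.606]
force: [-12.4, 0.7, 5.6]
grip_width: 0.0098
grip_force: 15.0
```

{"name": "step_arm", "arguments": {
  "plan": [
    {"dx": 0,"dy": 0.02,"dz": 0,"rx": 0,"ry": 0,"rz": 0,"claw": 1},
    {"dx": 0,"dy": 0,"dz": 0,"rx": 0,"ry": 0,"rz": 0,"claw": 1}
  ]
}}

```text
time_s: 7.9
ee_pos: [0.6209, -0.2512, 0.1673]
eef_rot: [-3.133, -0.002, 1.605]
force: [-27.6, 2.6, 11.3]
grip_width: 0.0097
grip_force: 15.0
```

{"name": "step_arm", "arguments": {
  "plan": [
    {"dx": 0,"dy": -0.06,"dz": 0,"rx": 0,"ry": 0,"rz": 0,"claw": 1},
    {"dx": 0,"dy": -0.15,"dz": 0,"rx": 0,"ry": 0,"rz": 0,"claw": 1},
    {"dx": 0,"dy": -0.15,"dz": 0,"rx": 0,"ry": 0,"rz": 0,"claw": 1},
    {"dx": 0,"dy": -0.15,"dz": 0,"rx": 0,"ry": 0,"rz": 0,"claw": 1},
    {"dx": 0,"dy": -0.15,"dz": 0,"rx": 0,"ry": 0,"rz": 0,"claw": 1},
    {"dx": 0,"dy": -0.15,"dz": 0,"rx": 0,"ry": 0,"rz": 0,"claw": 1},
    {"dx": 0,"dy": -0.15,"dz": 0,"rx": 0,"ry": 0,"rz": 0,"claw": 1},
    {"dx": 0,"dy": -0.15,"dz": 0,"rx": 0,"ry": 0,"rz": 0,"claw": 1},
    {"dx": 0,"dy": -0.14,"dz": 0,"rx": 0,"ry": 0,"rz": 0,"claw": 1},
    {"dx": 0,"dy": 0,"dz": 0,"rx": 0,"ry": 0,"rz": 0,"claw": 1}
  ]
}}

```text
time_s: 8.9
ee_pos: [0.498, -0.255, 0.1673]
eef_rot: [-3.141, -0.001, 1.606]
force: [-1.6, 2.0, -3.7]
grip_width: 0.0096
grip_force: 15.0
```

{"name": "step_arm", "arguments": {
  "plan": [
    {"dx": 0,"dy": 0,"dz": 0,"rx": 0,"ry": 0,"rz": 0,"claw": 0.5},
    {"dx": 0,"dy": 0,"dz": 0,"rx": 0,"ry": 0,"rz": 0,"claw": 0.5},
    {"dx": 0,"dy": 0,"dz": 0,"rx": 0,"ry": 0,"rz": 0,"claw": 0.5},
    {"dx": 0,"dy": 0,"dz": -0.2,"rx": 0,"ry": 0,"rz": 0,"claw": 0.5},
    {"dx": 0,"dy": 0,"dz": -0.45,"rx": 0,"ry": 0,"rz": 0,"claw": 0},
    {"dx": 0,"dy": 0,"dz": -0.45,"rx": 0,"ry": 0,"rz": 0,"claw": 0},
    {"dx": 0,"dy": 0,"dz": -0.45,"rx": 0,"ry": 0,"rz": 0,"claw": 0},
    {"dx": 0,"dy": 0,"dz": -0.45,"rx": 0,"ry": 0,"rz": 0,"claw": 0},
    {"dx": 0,"dy": 0,"dz": -0.45,"rx": 0,"ry": 0,"rz": 0,"claw": 0},
    {"dx": 0,"dy": 0,"dz": 0,"rx": 0,"ry": 0,"rz": 0,"claw": 0}
  ]
}}

```text
time_s: 9.9
ee_pos: [0.4996, -0.2555, 0.4188]
eef_rot: [3.133, 0.005, 1.606]
force: [-0.2, 1.0, -0.8]
grip_width: 0.0862
grip_force: 0.0
```

{"name": "step_arm", "arguments": {
  "plan": [
    {"dx": 0,"dy": 0,"dz": 0,"rx": 0,"ry": 0,"rz": 0,"claw": 0},
    {"dx": 0,"dy": 0,"dz": 0,"rx": 0,"ry": 0,"rz": 0,"claw": 0}
  ]
}}

```text
time_s: 10.1
ee_pos: [0.499, -0.2553, 0.411]
eef_rot: [-3.14, -0.001, 1.606]
force: [-0.0, 0.9, -0.3]
grip_width: 0.0941
grip_force: 0.0
```

Run:
```python
from h import *
p=look('w4.png',['twin_jar','left_door_handle','right_door_handle'])
np.savez('w4.npz',**{k:v for k,v in p.items() if k!='obs'},e=p['obs']['ee_pos'],r=p['obs']['eef_rot'])
V,U=np.mgrid[60:300,200:520]; W=world(p,U.ravel(),V.ravel()); c=p['img'][V.ravel(),U.ravel()].astype(int)
k=(c[:,0]>1.7*c[:,1])&(W[:,2]>.112)&(W[:,2]<.13)&(W[:,0]>.46); print('twin',k.sum(),cv2.minEnclosingCircle(W[k,:2].astype(np.float32)),np.median(W[k],0))
# rails & floor: profile along y at cabinet y ~ +88..130 
for x in(.585,.6):
  q=W[(abs(W[:,0]-x)<.006)&(W[:,2]<.2)&(W[:,2]>-.01)]
  for y in np.arange(-.44,-.17,.006):
    t=q[abs(q[:,1]-y)<.003]
    if len(t): print(x,round(y,3),np.round(np.percentile(t[:,2],[10,50,90]),3))
```

```text
10.1 [ 0.49900107 -0.25525986  0.41095367] [-3.13963751e+00 -1.18929163e-03  1.60614590e+00]
twin_jar 0.78 [324 166 346 206] [ 0.523 -0.279  0.122]
left_door_handle 0.85 [207 128 326 279] [ 0.43  -0.297  0.163]
right_door_handle 0.87 [196 132 216 250] [ 0.352 -0.281  0.169]
twin 489 ((0.5155401825904846, -0.2880804240703583), 0.021902436390519142) [ 0.51757256 -0.28580395  0.12208382]
0.585 -0.422 [0.05  0.086 0.115]
0.585 -0.398 [0.084 0.085 0.087]
0.585 -0.392 [0.084 0.085 0.088]
0.585 -0.386 [0.084 0.085 0.088]
0.585 -0.38 [0.084 0.085 0.088]
0.585 -0.374 [0.084 0.085 0.087]
0.585 -0.368 [0.017 0.084 0.088]
0.585 -0.362 [0.015 0.059 0.087]
0.585 -0.356 [0.015 0.016 0.056]
0.585 -0.35 [0.014 0.016 0.017]
0.585 -0.344 [0.015 0.016 0.017]
0.585 -0.338 [0.015 0.016 0.017]
0.585 -0.332 [0.015 0.016 0.017]
0.585 -0.326 [0.015 0.015 0.017]
0.585 -0.32 [0.028 0.029 0.03 ]
0.585 -0.314 [0.015 0.023 0.031]
0.585 -0.308 [0.015 0.016 0.017]
0.585 -0.302 [0.014 0.015 0.017]
0.585 -0.296 [0.013 0.016 0.017]
0.585 -0.29 [0.015 0.016 0.017]
0.585 -0.284 [0.015 0.016 0.017]
0.585 -0.278 [0.014 0.0
[... 1177 characters left out ...]
5 0.016 0.017]
0.6 -0.302 [0.015 0.016 0.017]
0.6 -0.296 [0.014 0.016 0.017]
0.6 -0.29 [0.014 0.016 0.017]
0.6 -0.284 [0.015 0.016 0.017]
0.6 -0.278 [0.015 0.016 0.017]
0.6 -0.272 [0.014 0.016 0.017]
0.6 -0.266 [0.015 0.016 0.017]
0.6 -0.26 [0.016 0.016 0.017]
0.6 -0.254 [0.028 0.029 0.031]
0.6 -0.248 [0.015 0.016 0.03 ]
0.6 -0.242 [0.014 0.015 0.017]
0.6 -0.236 [0.015 0.016 0.017]
0.6 -0.23 [0.015 0.016 0.017]
0.6 -0.224 [0.015 0.016 0.017]
0.6 -0.218 [0.014 0.016 0.017]
0.6 -0.212 [0.015 0.016 0.017]
0.6 -0.206 [0.096 0.099 0.103]
0.6 -0.2 [0.105 0.105 0.107]
0.6 -0.194 [0.001 0.101 0.104]
0.6 -0.188 [-0.001 -0.     0.002]
0.6 -0.182 [-0.001 -0.     0.001]
0.6 -0.176 [-0.001 -0.     0.   ]
```

View pics/w4.png

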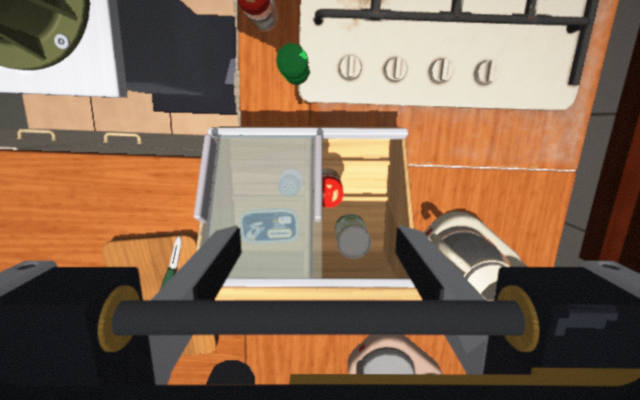

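Run:
```python
from h import *
d=dict(np.load('w4.npz')); d['obs']=dict(ee_pos=d['e'],eef_rot=d['r'])
V,U=np.mgrid[60:300,200:520]; W=world(d,U.ravel(),V.ravel())
q=W[(W[:,0]>.53)&(W[:,0]<.61)&(W[:,2]>.19)&(W[:,2]<.24)]
for y in np.arange(-.4,-.34,.003):
    t=q[abs(q[:,1]-y)<.0015]
    if len(t): print(round(y,4),len(t),np.round(np.percentile(t[:,2],[5,50,95]),3))
```

```text
-0.397 74 [0.224 0.225 0.226]
-0.394 150 [0.224 0.225 0.226]
-0.391 137 [0.224 0.225 0.226]
-0.388 150 [0.224 0.225 0.226]
-0.385 149 [0.224 0.225 0.226]
-0.382 198 [0.222 0.224 0.226]
-0.379 188 [0.22  0.222 0.224]
-0.376 192 [0.218 0.22  0.222]
-0.373 135 [0.216 0.218 0.22 ]
```

{"name": "step_arm", "arguments": {
  "plan": [
    {"dx": 0,"dy": 0,"dz": 0,"rx": 0,"ry": 0,"rz": 0.0833,"claw": 0},
    {"dx": 0,"dy": 0,"dz": 0,"rx": 0,"ry": 0,"rz": 0.0833,"claw": 0},
    {"dx": 0,"dy": 0,"dz": 0,"rx": 0,"ry": 0,"rz": 0.0833,"claw": 0},
    {"dx": 0,"dy": 0,"dz": 0,"rx": 0,"ry": 0,"rz": 0.0833,"claw": 0},
    {"dx": 0,"dy": 0,"dz": 0,"rx": 0,"ry": 0,"rz": 0.0833,"claw": 0},
    {"dx": 0,"dy": 0,"dz": 0,"rx": 0,"ry": 0,"rz": 0.0833,"claw": 0},
    {"dx": 0,"dy": 0,"dz": 0,"rx": 0,"ry": 0,"rz": 0.0833,"claw": 0},
    {"dx": 0,"dy": 0,"dz": 0,"rx": 0,"ry": 0,"rz": 0.0833,"claw": 0},
    {"dx": 0,"dy": 0,"dz": 0,"rx": 0,"ry": 0,"rz": 0.0833,"claw": 0},
    {"dx": 0,"dy": 0,"dz": 0,"rx": 0,"ry": 0,"rz": 0.0833,"claw": 0}
  ]
}}

```text
time_s: 11.3
ee_pos: [0.4989, -0.2553, 0.412]
eef_rot: [-3.141, 0.0, 0.292]
force: [0.1, -0.9, 0.4]
grip_width: 0.0946
grip_force: 0.0
```

{"name": "step_arm", "arguments": {
  "plan": [
    {"dx": 0,"dy": 0,"dz": 0,"rx": 0,"ry": 0,"rz": 0.0833,"claw": 0},
    {"dx": 0,"dy": 0,"dz": 0,"rx": 0,"ry": 0,"rz": 0.0833,"claw": 0},
    {"dx": 0,"dy": 0,"dz": 0,"rx": 0,"ry": 0,"rz": 0,"claw": 0},
    {"dx": -0.14,"dy": -0.38,"dz": 0.2,"rx": 0,"ry": 0,"rz": 0,"claw": 0},
    {"dx": -0.14,"dy": -0.38,"dz": 0.2,"rx": 0,"ry": 0,"rz": 0,"claw": 0},
    {"dx": -0.14,"dy": -0.38,"dz": 0.2,"rx": 0,"ry": 0,"rz": 0,"claw": 0},
    {"dx": -0.14,"dy": -0.38,"dz": 0.2,"rx": 0,"ry": 0,"rz": 0,"claw": 0},
    {"dx": -0.14,"dy": -0.38,"dz": 0.2,"rx": 0,"ry": 0,"rz": 0,"claw": 0},
    {"dx": -0.14,"dy": -0.38,"dz": 0.2,"rx": 0,"ry": 0,"rz": 0,"claw": 0},
    {"dx": 0,"dy": 0,"dz": 0,"rx": 0,"ry": 0,"rz": 0,"claw": 0}
  ]
}}

```text
time_s: 12.3
ee_pos: [0.4047, -0.0276, 0.2905]
eef_rot: [-3.141, 0.003, 0.043]
force: [0.0, -0.4, 0.3]
grip_width: 0.0943
grip_force: 0.0
```

{"name": "step_arm", "arguments": {
  "plan": [
    {"dx": 0,"dy": 0,"dz": 0.3,"rx": 0,"ry": 0,"rz": 0,"claw": 0},
    {"dx": 0,"dy": 0,"dz": 0.3,"rx": 0,"ry": 0,"rz": 0,"claw": 0},
    {"dx": 0,"dy": 0,"dz": 0.3,"rx": 0,"ry": 0,"rz": 0,"claw": 0},
    {"dx": 0,"dy": 0,"dz": 0,"rx": 0,"ry": 0,"rz": 0,"claw": 0},
    {"dx": 0,"dy": 0,"dz": 0,"rx": 0,"ry": 0,"rz": 0,"claw": 0}
  ]
}}

```text
time_s: 12.8
ee_pos: [0.4072, -0.0308, 0.2034]
eef_rot: [3.141, -0.0, 0.038]
force: [-0.5, -0.3, 0.4]
grip_width: 0.0944
grip_force: 0.0
```

{"name": "step_arm", "arguments": {
  "plan": [
    {"dx": -0.043,"dy": -0.057,"dz": 0.2,"rx": 0,"ry": 0,"rz": 0,"claw": 0},
    {"dx": 0,"dy": 0,"dz": 0.3,"rx": 0,"ry": 0,"rz": 0,"claw": 0},
    {"dx": 0,"dy": 0,"dz": 0.3,"rx": 0,"ry": 0,"rz": 0,"claw": 0},
    {"dx": 0,"dy": 0,"dz": 0.16,"rx": 0,"ry": 0,"rz": 0,"claw": 0},
    {"dx": 0,"dy": 0,"dz": 0,"rx": 0,"ry": 0,"rz": 0,"claw": 0},
    {"dx": 0,"dy": 0,"dz": 0,"rx": 0,"ry": 0,"rz": 0,"claw": 0.6},
    {"dx": 0,"dy": 0,"dz": 0,"rx": 0,"ry": 0,"rz": 0,"claw": 0.7},
    {"dx": 0,"dy": 0,"dz": 0,"rx": 0,"ry": 0,"rz": 0,"claw": 0.7},
    {"dx": 0,"dy": 0,"dz": 0,"rx": 0,"ry": 0,"rz": 0,"claw": 0.7},
    {"dx": 0,"dy": 0,"dz": 0,"rx": 0,"ry": 0,"rz": 0,"claw": 0.7}
  ],
  "grip_force": 15
}}

```text
time_s: 13.8
ee_pos: [0.4025, -0.025, 0.1068]
eef_rot: [3.141, -0.001, 0.036]
force: [-0.4, 0.5, -0.6]
grip_width: 0.0575
grip_force: 0.0
```

{"name": "step_arm", "arguments": {
  "plan": [
    {"dx": 0,"dy": 0,"dz": 0,"rx": 0,"ry": 0,"rz": 0,"claw": 0.7},
    {"dx": 0,"dy": 0,"dz": 0,"rx": 0,"ry": 0,"rz": 0,"claw": 0.7},
    {"dx": 0,"dy": 0,"dz": 0,"rx": 0,"ry": 0,"rz": 0,"claw": 0.7}
  ]
}}

```text
time_s: 14.1
ee_pos: [0.4024, -0.0249, 0.1065]
eef_rot: [3.142, -0.0, 0.036]
force: [-0.2, -0.4, 0.7]
grip_width: 0.0438
grip_force: 15.0
```

{"name": "step_arm", "arguments": {
  "plan": [
    {"dx": 0,"dy": 0,"dz": -0.2,"rx": 0,"ry": 0,"rz": 0,"claw": 0.7},
    {"dx": 0,"dy": 0,"dz": -0.4,"rx": 0,"ry": 0,"rz": 0,"claw": 0.7},
    {"dx": 0,"dy": 0,"dz": -0.45,"rx": 0,"ry": 0,"rz": 0,"claw": 0.7},
    {"dx": 0,"dy": 0,"dz": -0.45,"rx": 0,"ry": 0,"rz": 0,"claw": 0.7},
    {"dx": 0,"dy": 0,"dz": -0.45,"rx": 0,"ry": 0,"rz": 0,"claw": 0.7},
    {"dx": 0,"dy": 0,"dz": -0.45,"rx": 0,"ry": 0,"rz": 0,"claw": 0.7},
    {"dx": 0,"dy": 0,"dz": -0.2,"rx": 0,"ry": 0,"rz": 0,"claw": 0.7},
    {"dx": 0,"dy": 0,"dz": 0,"rx": 0,"ry": 0,"rz": 0,"claw": 0.7}
  ]
}}

```text
time_s: 14.9
ee_pos: [0.4028, -0.025, 0.3686]
eef_rot: [3.141, -0.004, 0.036]
force: [0.3, 0.1, -1.7]
grip_width: 0.0437
grip_force: 15.0
```

{"name": "step_arm", "arguments": {
  "plan": [
    {"dx": 0.166,"dy": 0.266,"dz": 0,"rx": 0,"ry": 0,"rz": 0,"claw": 0.7},
    {"dx": 0.166,"dy": 0.266,"dz": 0,"rx": 0,"ry": 0,"rz": 0,"claw": 0.7},
    {"dx": 0.166,"dy": 0.266,"dz": 0,"rx": 0,"ry": 0,"rz": 0,"claw": 0.7},
    {"dx": 0.166,"dy": 0.266,"dz": 0,"rx": 0,"ry": 0,"rz": 0,"claw": 0.7},
    {"dx": 0.166,"dy": 0.266,"dz": 0,"rx": 0,"ry": 0,"rz": 0,"claw": 0.7},
    {"dx": 0.166,"dy": 0.266,"dz": 0,"rx": 0,"ry": 0,"rz": 0,"claw": 0.7},
    {"dx": 0.166,"dy": 0.266,"dz": 0,"rx": 0,"ry": 0,"rz": 0,"claw": 0.7},
    {"dx": 0.166,"dy": 0.266,"dz": 0,"rx": 0,"ry": 0,"rz": 0,"claw": 0.7},
    {"dx": 0.166,"dy": 0.266,"dz": 0,"rx": 0,"ry": 0,"rz": 0,"claw": 0.7},
    {"dx": 0.166,"dy": 0.266,"dz": 0,"rx": 0,"ry": 0,"rz": 0,"claw": 0.7}
  ]
}}

```text
time_s: 15.9
ee_pos: [0.5782, -0.2858, 0.3638]
eef_rot: [-3.14, 0.003, 0.036]
force: [-0.1, 0.3, -1.2]
grip_width: 0.0445
grip_force: 15.0
```

{"name": "step_arm", "arguments": {
  "plan": [
    {"dx": 0,"dy": 0,"dz": 0,"rx": 0,"ry": 0,"rz": -0.083,"claw": 0.7},
    {"dx": 0,"dy": 0,"dz": 0,"rx": 0,"ry": 0,"rz": -0.084,"claw": 0.7},
    {"dx": 0,"dy": 0,"dz": 0,"rx": 0,"ry": 0,"rz": -0.083,"claw": 0.7},
    {"dx": 0,"dy": 0,"dz": 0,"rx": 0,"ry": 0,"rz": -0.084,"claw": 0.7},
    {"dx": 0,"dy": 0,"dz": 0,"rx": 0,"ry": 0,"rz": -0.083,"claw": 0.7},
    {"dx": 0,"dy": 0,"dz": 0,"rx": 0,"ry": 0,"rz": -0.083,"claw": 0.7},
    {"dx": 0,"dy": 0,"dz": 0,"rx": 0,"ry": 0,"rz": -0.083,"claw": 0.7},
    {"dx": 0,"dy": 0,"dz": 0,"rx": 0,"ry": 0,"rz": -0.084,"claw": 0.7},
    {"dx": 0,"dy": 0,"dz": 0,"rx": 0,"ry": 0,"rz": 0,"claw": 0.7},
    {"dx": 0,"dy": 0,"dz": 0,"rx": 0,"ry": 0,"rz": 0,"claw": 0.7}
  ]
}}

```text
time_s: 16.9
ee_pos: [0.5777, -0.2848, 0.3649]
eef_rot: [-3.14, -0.0, 1.08]
force: [-0.5, 0.3, -0.7]
grip_width: 0.0445
grip_force: 15.0
```

Run:
```python
from h import *
p=look('w5.png',['loose_jar','twin_jar'])
V,U=np.mgrid[100:400,200:520]; W=world(p,U.ravel(),V.ravel()); c=p['img'][V.ravel(),U.ravel()].astype(int); r=c[:,0]>1.7*c[:,1]
for z0,z1 in((.112,.13),(.28,.39)):
  k=r&(W[:,2]>z0)&(W[:,2]<z1)&(W[:,0]>.46)&(W[:,0]<.66)
  if k.sum(): print(z0,k.sum(),cv2.minEnclosingCircle(W[k,:2].astype(np.float32)),np.median(W[k],0),W[k].max(0))
```

```text
16.9 [ 0.57772434 -0.28478096  0.36491529] [-3.13956494e+00 -5.45724338e-05  1.07970636e+00]
loose_jar 0.69 [280 176 360 287] [ 0.584 -0.275  0.365]
loose_jar 0.43 [ 90   0 123   5] [0.419 0.062 0.016]
twin_jar 0.67 [264 168 304 217] [ 0.527 -0.284  0.122]
0.112 712 ((0.5066706538200378, -0.3469492197036743), 0.08065956830978394) [ 0.51474872 -0.2862809   0.12213561] [ 0.53715279 -0.26692219  0.12644925]
0.28 4859 ((0.5777729749679565, -0.2841912508010864), 0.023371882736682892) [ 0.57884942 -0.28022435  0.36460511] [ 0.59986701 -0.26198879  0.36887449]
```

View pics/w5.png

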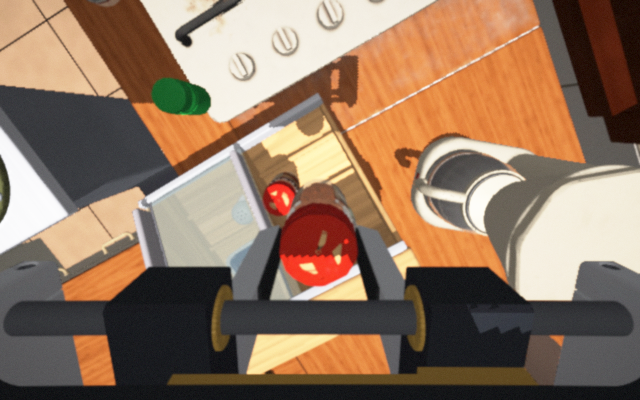

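Run:
```python
from h import *
p=cam('wrist')
V,U=np.mgrid[0:262:2,380:640:2]; W=world(p,U.ravel(),V.ravel())
k=(W[:,2]>.12)&(W[:,0]>.63)
q=W[k]
for z in np.arange(.12,.5,.04):
    t=q[(q[:,2]>=z)&(q[:,2]<z+.04)]
    if len(t): print(round(z,2),len(t),'xmin',t[:,0].min().round(3),t[t[:,0].argmin()].round(3),'min dist to tcp',np.hypot(*(t[:,:2]-p['obs']['ee_pos'][:2]).T).min().round(3))
```

```text
0.12 2288 xmin 0.685 [ 0.685 -0.368  0.121] min dist to tcp 0.134
0.16 435 xmin 0.63 [ 0.63  -0.353  0.189] min dist to tcp 0.079
0.2 231 xmin 0.63 [ 0.63  -0.376  0.221] min dist to tcp 0.098
0.24 363 xmin 0.695 [ 0.695 -0.402  0.276] min dist to tcp 0.159
0.28 2701 xmin 0.692 [ 0.692 -0.393  0.288] min dist to tcp 0.152
```

{"name": "step_arm", "arguments": {
  "plan": [
    {"dx": 0,"dy": 0,"dz": 0.3,"rx": 0,"ry": 0,"rz": 0,"claw": 0.7},
    {"dx": 0,"dy": 0,"dz": 0.3,"rx": 0,"ry": 0,"rz": 0,"claw": 0.7},
    {"dx": 0,"dy": 0,"dz": 0.3,"rx": 0,"ry": 0,"rz": 0,"claw": 0.7},
    {"dx": 0,"dy": 0,"dz": 0.3,"rx": 0,"ry": 0,"rz": 0,"claw": 0.7},
    {"dx": 0,"dy": 0,"dz": 0.3,"rx": 0,"ry": 0,"rz": 0,"claw": 0.7},
    {"dx": 0,"dy": 0,"dz": 0.3,"rx": 0,"ry": 0,"rz": 0,"claw": 0.7},
    {"dx": 0,"dy": 0,"dz": 0.2,"rx": 0,"ry": 0,"rz": 0,"claw": 0.7},
    {"dx": 0,"dy": 0,"dz": 0,"rx": 0,"ry": 0,"rz": 0,"claw": 0.7},
    {"dx": 0,"dy": 0,"dz": 0,"rx": 0,"ry": 0,"rz": 0,"claw": 0.7}
  ]
}}

```text
time_s: 18.0
ee_pos: [0.578, -0.2849, 0.1672]
eef_rot: [3.141, -0.0, 1.083]
force: [-0.9, -0.8, -0.3]
grip_width: 0.0441
grip_force: 15.0
```

{"name": "step_arm", "arguments": {
  "plan": [
    {"dx": 0,"dy": 0,"dz": 0.15,"rx": 0,"ry": 0,"rz": 0,"claw": 0.7},
    {"dx": 0,"dy": 0,"dz": 0.15,"rx": 0,"ry": 0,"rz": 0,"claw": 0.7},
    {"dx": 0,"dy": 0,"dz": 0.1,"rx": 0,"ry": 0,"rz": 0,"claw": 0.7},
    {"dx": 0,"dy": 0,"dz": 0.015,"rx": 0,"ry": 0,"rz": 0,"claw": 0.7},
    {"dx": 0,"dy": 0,"dz": 0,"rx": 0,"ry": 0,"rz": 0,"claw": 0.7},
    {"dx": 0,"dy": 0,"dz": 0,"rx": 0,"ry": 0,"rz": 0,"claw": 0.7}
  ]
}}

```text
time_s: 18.6
ee_pos: [0.578, -0.2849, 0.1255]
eef_rot: [3.141, 0.0, 1.084]
force: [0.8, 0.2, -1.5]
grip_width: 0.0442
grip_force: 15.0
```

{"name": "step_arm", "arguments": {
  "plan": [
    {"dx": 0,"dy": 0,"dz": 0.02,"rx": 0,"ry": 0,"rz": 0,"claw": 0.7},
    {"dx": 0,"dy": 0,"dz": 0,"rx": 0,"ry": 0,"rz": 0,"claw": 0.7},
    {"dx": 0,"dy": 0,"dz": 0,"rx": 0,"ry": 0,"rz": 0,"claw": 0.7}
  ]
}}

```text
time_s: 18.9
ee_pos: [0.5778, -0.2848, 0.1231]
eef_rot: [3.141, 0.0, 1.084]
force: [0.3, 0.4, -1.6]
grip_width: 0.0443
grip_force: 15.0
```

{"name": "step_arm", "arguments": {
  "plan": [
    {"dx": 0,"dy": 0,"dz": 0.015,"rx": 0,"ry": 0,"rz": 0,"claw": 0.7},
    {"dx": 0,"dy": 0,"dz": 0,"rx": 0,"ry": 0,"rz": 0,"claw": 0.7}
  ]
}}

```text
time_s: 19.1
ee_pos: [0.5782, -0.285, 0.1224]
eef_rot: [3.14, 0.0, 1.084]
force: [1.0, 0.3, 3.5]
grip_width: 0.0439
grip_force: 15.0
```

{"name": "step_arm", "arguments": {
  "plan": [
    {"dx": 0,"dy": 0,"dz": 0,"rx": 0,"ry": 0,"rz": 0,"claw": 0.42},
    {"dx": 0,"dy": 0,"dz": 0,"rx": 0,"ry": 0,"rz": 0,"claw": 0.42},
    {"dx": 0,"dy": 0,"dz": 0,"rx": 0,"ry": 0,"rz": 0,"claw": 0.42},
    {"dx": 0,"dy": 0,"dz": 0,"rx": 0,"ry": 0,"rz": 0,"claw": 0.42}
  ]
}}

```text
time_s: 19.5
ee_pos: [0.5777, -0.2848, 0.1213]
eef_rot: [-3.141, -0.0, 1.084]
force: [0.3, 0.7, 0.3]
grip_width: 0.0548
grip_force: 0.0
```

{"name": "step_arm", "arguments": {
  "plan": [
    {"dx": 0,"dy": 0,"dz": -0.1,"rx": 0,"ry": 0,"rz": 0,"claw": 0.42},
    {"dx": 0,"dy": 0,"dz": -0.2,"rx": 0,"ry": 0,"rz": 0,"claw": 0.42},
    {"dx": 0,"dy": 0,"dz": -0.4,"rx": 0,"ry": 0,"rz": 0,"claw": 0.42},
    {"dx": 0,"dy": 0,"dz": -0.4,"rx": 0,"ry": 0,"rz": 0,"claw": 0.42},
    {"dx": 0,"dy": 0,"dz": -0.4,"rx": 0,"ry": 0,"rz": 0,"claw": 0.42},
    {"dx": 0,"dy": 0,"dz": -0.4,"rx": 0,"ry": 0,"rz": 0,"claw": 0.42},
    {"dx": 0,"dy": 0,"dz": -0.4,"rx": 0,"ry": 0,"rz": 0,"claw": 0.42},
    {"dx": 0,"dy": 0,"dz": -0.4,"rx": 0,"ry": 0,"rz": 0,"claw": 0.42}
  ]
}}

```text
time_s: 20.3
ee_pos: [0.5773, -0.2845, 0.3942]
eef_rot: [3.141, -0.0, 1.084]
force: [-0.7, -1.2, 0.4]
grip_width: 0.0542
grip_force: 0.0
```

{"name": "step_arm", "arguments": {
  "plan": [
    {"dx": 0,"dy": 0,"dz": 0,"rx": 0,"ry": 0,"rz": -0.083,"claw": 0.2},
    {"dx": 0,"dy": 0,"dz": 0,"rx": 0,"ry": 0,"rz": -0.084,"claw": 0.2},
    {"dx": 0,"dy": 0,"dz": 0,"rx": 0,"ry": 0,"rz": -0.083,"claw": 0.2},
    {"dx": 0,"dy": 0,"dz": 0,"rx": 0,"ry": 0,"rz": -0.083,"claw": 0.2},
    {"dx": 0,"dy": 0,"dz": 0,"rx": 0,"ry": 0,"rz": 0,"claw": 0.2},
    {"dx": 0,"dy": 0,"dz": 0,"rx": 0,"ry": 0,"rz": 0,"claw": 0.2}
  ]
}}

```text
time_s: 20.9
ee_pos: [0.5776, -0.2847, 0.392]
eef_rot: [3.141, 0.0, 1.603]
force: [-0.2, -0.0, -0.0]
grip_width: 0.075
grip_force: 0.0
```

Run:
```python
from h import *
p=look('w6.png',['loose_jar','twin_jar','left_door_handle'])
V,U=np.mgrid[60:300,150:520]; W=world(p,U.ravel(),V.ravel()); c=p['img'][V.ravel(),U.ravel()].astype(int); r=c[:,0]>1.7*c[:,1]
for x0,x1 in((.46,.545),(.545,.63)):
  k=r&(W[:,2]>.118)&(W[:,2]<.13)&(W[:,0]>x0)&(W[:,0]<x1)&(W[:,1]>-.32)
  if k.sum(): print(k.sum(),cv2.minEnclosingCircle(W[k,:2].astype(np.float32)),np.median(W[k],0))
k=(W[:,2]>.155)&(W[:,2]<.185)&(abs(W[:,1]+.25)<.012)&(W[:,0]>.44)&(W[:,0]<.56); print('pull',k.sum(),np.percentile(W[k],[5,50,95],axis=0))
```

```text
20.9 [ 0.57764369 -0.28473574  0.39195286] [3.14122280e+00 2.39304589e-04 1.60281008e+00]
loose_jar 0.65 [208  14 261  60] [ 0.464 -0.115  0.106]
twin_jar 0.67 [264 150 293 188] [ 0.522 -0.283  0.122]
left_door_handle 0.64 [124 107 264 264] [ 0.422 -0.3    0.165]
625 ((0.5149093866348267, -0.288767009973526), 0.022177647799253464) [ 0.51637396 -0.28724395  0.12215184]
693 ((0.5789191722869873, -0.2848541736602783), 0.021878020837903023) [ 0.57801832 -0.28363151  0.12224904]
pull 141 [[ 0.49301511 -0.26094019  0.15594506]
 [ 0.49772938 -0.25263845  0.16146411]
 [ 0.50191513 -0.24324359  0.16710862]]
```

View pics/w6.png

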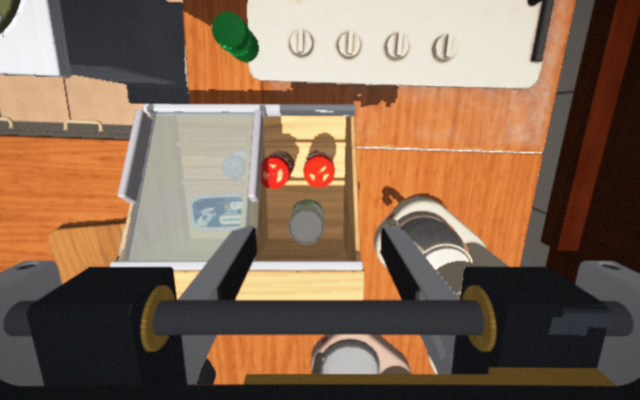

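{"name": "step_arm", "arguments": {
  "plan": [
    {"dx": 0.11,"dy": -0.262,"dz": 0.1,"rx": 0,"ry": 0,"rz": 0,"claw": 0.4},
    {"dx": 0.11,"dy": -0.262,"dz": 0.2,"rx": 0,"ry": 0,"rz": 0,"claw": 0.4},
    {"dx": 0.11,"dy": -0.262,"dz": 0.2,"rx": 0,"ry": 0,"rz": 0,"claw": 0.5},
    {"dx": 0,"dy": 0,"dz": 0.4,"rx": 0,"ry": 0,"rz": 0,"claw": 0.5},
    {"dx": 0,"dy": 0,"dz": 0.4,"rx": 0,"ry": 0,"rz": 0,"claw": 0.5},
    {"dx": 0,"dy": 0,"dz": 0.3,"rx": 0,"ry": 0,"rz": 0,"claw": 0.5},
    {"dx": 0,"dy": 0,"dz": 0,"rx": 0,"ry": 0,"rz": 0,"claw": 0.5},
    {"dx": 0,"dy": 0,"dz": 0,"rx": 0,"ry": 0,"rz": 0,"claw": 0.5}
  ]
}}

```text
time_s: 21.9
ee_pos: [0.4983, -0.2548, 0.2326]
eef_rot: [3.141, 0.0, 1.606]
force: [-0.1, -0.4, 0.6]
grip_width: 0.0469
grip_force: 0.0
```

{"name": "step_arm", "arguments": {
  "plan": [
    {"dx": 0,"dy": 0,"dz": 0.3,"rx": 0,"ry": 0,"rz": 0,"claw": 0.5},
    {"dx": 0,"dy": 0,"dz": 0.25,"rx": 0,"ry": 0,"rz": 0,"claw": 0.5},
    {"dx": 0,"dy": 0,"dz": 0.1,"rx": 0,"ry": 0,"rz": 0,"claw": 0.5},
    {"dx": 0,"dy": 0,"dz": 0,"rx": 0,"ry": 0,"rz": 0,"claw": 1},
    {"dx": 0,"dy": 0,"dz": 0,"rx": 0,"ry": 0,"rz": 0,"claw": 1},
    {"dx": 0,"dy": 0,"dz": 0,"rx": 0,"ry": 0,"rz": 0,"claw": 1},
    {"dx": 0,"dy": 0,"dz": 0,"rx": 0,"ry": 0,"rz": 0,"claw": 1},
    {"dx": 0,"dy": 0,"dz": 0,"rx": 0,"ry": 0,"rz": 0,"claw": 1},
    {"dx": 0,"dy": 0,"dz": 0,"rx": 0,"ry": 0,"rz": 0,"claw": 1},
    {"dx": 0,"dy": 0,"dz": 0,"rx": 0,"ry": 0,"rz": 0,"claw": 1}
  ],
  "grip_force": 15
}}

```text
time_s: 22.9
ee_pos: [0.4982, -0.2548, 0.167]
eef_rot: [3.141, 0.0, 1.607]
force: [-0.9, -0.0, 6.5]
grip_width: 0.0099
grip_force: 15.0
```

{"name": "step_arm", "arguments": {
  "plan": [
    {"dx": 0,"dy": 0.06,"dz": 0,"rx": 0,"ry": 0,"rz": 0,"claw": 1},
    {"dx": 0,"dy": 0.14,"dz": 0,"rx": 0,"ry": 0,"rz": 0,"claw": 1},
    {"dx": 0,"dy": 0.14,"dz": 0,"rx": 0,"ry": 0,"rz": 0,"claw": 1},
    {"dx": 0,"dy": 0.14,"dz": 0,"rx": 0,"ry": 0,"rz": 0,"claw": 1},
    {"dx": 0,"dy": 0.14,"dz": 0,"rx": 0,"ry": 0,"rz": 0,"claw": 1},
    {"dx": 0,"dy": 0.14,"dz": 0,"rx": 0,"ry": 0,"rz": 0,"claw": 1},
    {"dx": 0,"dy": 0.14,"dz": 0,"rx": 0,"ry": 0,"rz": 0,"claw": 1},
    {"dx": 0,"dy": 0.14,"dz": 0,"rx": 0,"ry": 0,"rz": 0,"claw": 1},
    {"dx": 0,"dy": 0.14,"dz": 0,"rx": 0,"ry": 0,"rz": 0,"claw": 1},
    {"dx": 0,"dy": 0,"dz": 0,"rx": 0,"ry": 0,"rz": 0,"claw": 1}
  ]
}}

```text
time_s: 23.9
ee_pos: [0.6174, -0.2509, 0.167]
eef_rot: [3.14, 0.002, 1.607]
force: [0.7, -3.0, 6.2]
grip_width: 0.0098
grip_force: 15.0
```

{"name": "step_arm", "arguments": {
  "plan": [
    {"dx": 0,"dy": 0.04,"dz": 0,"rx": 0,"ry": 0,"rz": 0,"claw": 1},
    {"dx": 0,"dy": 0.02,"dz": 0,"rx": 0,"ry": 0,"rz": 0,"claw": 1},
    {"dx": 0,"dy": 0,"dz": 0,"rx": 0,"ry": 0,"rz": 0,"claw": 1}
  ]
}}

```text
time_s: 24.2
ee_pos: [0.6207, -0.2509, 0.1669]
eef_rot: [-3.138, 0.0, 1.606]
force: [-14.2, -1.2, 10.4]
grip_width: 0.0099
grip_force: 15.0
```

{"name": "step_arm", "arguments": {
  "plan": [
    {"dx": 0,"dy": -0.01,"dz": 0,"rx": 0,"ry": 0,"rz": 0,"claw": 0.5},
    {"dx": 0,"dy": 0,"dz": 0,"rx": 0,"ry": 0,"rz": 0,"claw": 0.5},
    {"dx": 0,"dy": 0,"dz": 0,"rx": 0,"ry": 0,"rz": 0,"claw": 0.5},
    {"dx": 0,"dy": 0,"dz": 0,"rx": 0,"ry": 0,"rz": 0,"claw": 0.5},
    {"dx": 0,"dy": 0,"dz": -0.2,"rx": 0,"ry": 0,"rz": 0,"claw": 0.5},
    {"dx": 0,"dy": 0,"dz": -0.4,"rx": 0,"ry": 0,"rz": 0,"claw": 0.5},
    {"dx": 0,"dy": 0,"dz": -0.4,"rx": 0,"ry": 0,"rz": 0,"claw": 0.5},
    {"dx": 0,"dy": -0.4,"dz": -0.4,"rx": 0,"ry": 0,"rz": 0,"claw": 0.3},
    {"dx": 0,"dy": -0.4,"dz": -0.4,"rx": 0,"ry": 0,"rz": 0,"claw": 0},
    {"dx": 0,"dy": -0.4,"dz": -0.4,"rx": 0,"ry": 0,"rz": 0,"claw": 0}
  ]
}}

```text
time_s: 25.2
ee_pos: [0.5137, -0.2538, 0.3736]
eef_rot: [-3.141, -0.0, 1.607]
force: [0.0, -0.3, 0.8]
grip_width: 0.0676
grip_force: 0.0
```

{"name": "step_arm", "arguments": {
  "plan": [
    {"dx": 0,"dy": 0,"dz": 0,"rx": 0,"ry": 0,"rz": 0,"claw": 0},
    {"dx": 0,"dy": 0,"dz": 0,"rx": 0,"ry": 0,"rz": 0,"claw": 0},
    {"dx": 0,"dy": 0,"dz": 0,"rx": 0,"ry": 0,"rz": 0,"claw": 0}
  ]
}}

```text
time_s: 25.5
ee_pos: [0.5153, -0.2539, 0.371]
eef_rot: [-3.14, -0.001, 1.607]
force: [0.5, -0.4, 0.1]
grip_width: 0.0915
grip_force: 0.0
```

```bash
python3 - <<'E'
from h import *
p=look('w7.png',['loose_jar','twin_jar'])
np.savez('w7.npz',**{k:v for k,v in p.items() if k!='obs'},e=p['obs']['ee_pos'],r=p['obs']['eef_rot'])
E
python3 cab2.py w7.npz
```

```text
25.5 [ 0.51532404 -0.25386747  0.37100633] [-3.13975511e+00 -1.21550300e-03  1.60700956e+00]
691 line dx/dy -0.029831694058140994 mean [ 0.61985135 -0.25618717  0.16649994] xrange [-0.00422544  0.00460897] y -0.29896531054498465 -0.21030461759873265Traceback (most recent call last):
  File "cab2.py", line 10, in <module>
    t=np.percentile(h[s],97); q=W[s&(h>t-.004)]; T.append(q)
    return _quantile_unchecked(
        a, q, axis, out, overwrite_input, method, keepdims, weights)
    return _ureduce(a,
                    func=_quantile_ureduce_func,
    ...<5 lines>...
                    overwrite_input=overwrite_input,
                    method=method)
    r = func(a, **kwargs)
    result = _quantile(arr,
                       quantiles=q,
    ...<2 lines>...
                       out=out,
                       weights=wgt)
    slices_having_nans = np.isnan(arr[-1, ...])
                                  ~~~^^^^^^^^^
IndexError: index -1 is out of bounds for axis 0 with size 0
```

View pics/w7.png

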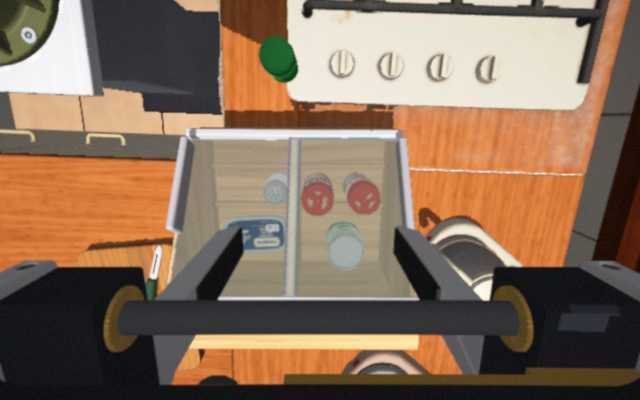

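```bash
sed -i 's/235:480/150:480/' cab.py; python3 cab2.py w7.npz
```

```text
691 line dx/dy -0.029831694058140994 mean [ 0.61985135 -0.25618717  0.16649994] xrange [-0.00422544  0.00460897] y -0.29896531054498465 -0.21030461759873265
681 line dx/dy -0.03335965604037575 mean [ 0.34652924 -0.26439676  0.16603572] xrange [-0.00484233  0.00393732] y -0.3049777500982785 -0.22041993438210597
n [-0.01781486  0.54600404  0.83759311] yaw -88.13123284562825 slope 33.11317623362273
```

{"name": "step_arm", "arguments": {
  "plan": [
    {"dx": 0,"dy": -0.17,"dz": -0.2,"rx": 0,"ry": 0,"rz": 0,"claw": 0},
    {"dx": 0,"dy": -0.17,"dz": -0.2,"rx": 0,"ry": 0,"rz": 0,"claw": 0},
    {"dx": 0,"dy": 0,"dz": 0,"rx": 0,"ry": 0,"rz": 0,"claw": 0},
    {"dx": 0,"dy": 0,"dz": 0,"rx": 0,"ry": 0,"rz": 0,"claw": 0},
    {"dx": 0,"dy": 0,"dz": 0,"rx": 0,"ry": 0,"rz": 0,"claw": 0}
  ]
}}

```text
time_s: 26.15
ee_pos: [0.4815, -0.2551, 0.4108]
eef_rot: [-3.14, -0.001, 1.607]
force: [-0.6, 0.3, -0.3]
grip_width: 0.0937
grip_force: 0.0
```

```bash
python3 - <<'E'
from h import *
p=look('w8.png',[])
np.savez('w8.npz',**{k:v for k,v in p.items() if k!='obs'},e=p['obs']['ee_pos'],r=p['obs']['eef_rot'])
V,U=np.mgrid[60:330,100:560]; W=world(p,U.ravel(),V.ravel())
y=np.radians(-88.05); R=np.array([[np.cos(y),np.sin(y)],[-np.sin(y),np.cos(y)]])
C=(W[:,:2]-[.486,-.311])@R.T
f=lambda k,n:print(n,k.sum(),np.percentile(C[k,1],[1,5,50,95,99]).round(4))
z=W[:,2]
face=.1+(C[:,0]+.117)*.6494; h=z-face
for lo in(-.06,-.05,-.04,-.03,-.02):
  s=(C[:,0]>lo)&(C[:,0]<lo+.01)
  f(s&(h>.018)&(h<.04)&(C[:,1]>.1),'Lpull'); f(s&(h>.018)&(h<.04)&(C[:,1]<-.1),'Rpull')
s=(abs(z-.1)<.008)&(C[:,0]<-.1)&(C[:,0]>-.13); f(s,'front edge')
s=(z>.222)&(z<.23)&(C[:,0]>.06); f(s,'roof')
E
python3 cab2.py w8.npz
```

```text
26.15 [ 0.48152888 -0.25514447  0.41079912] [-3.13960638e+00 -1.38457451e-03  1.60702313e+00]
Lpull 67 [0.1312 0.1315 0.1353 0.14   0.1408]
Rpull 66 [-0.1433 -0.1426 -0.1375 -0.1342 -0.1338]
Lpull 68 [0.1311 0.1316 0.1349 0.14   0.1405]
Rpull 68 [-0.1432 -0.1428 -0.1377 -0.1343 -0.1339]
Lpull 73 [0.131  0.1313 0.1349 0.1399 0.1405]
Rpull 71 [-0.1438 -0.1431 -0.1382 -0.1343 -0.1341]
Lpull 73 [0.131  0.1312 0.1349 0.1394 0.1402]
Rpull 75 [-0.1434 -0.1427 -0.1378 -0.1344 -0.134 ]
Lpull 78 [0.1308 0.1312 0.135  0.1399 0.1405]
Rpull 76 [-0.1432 -0.1426 -0.138  -0.1341 -0.134 ]
front edge 1847 [-0.1429 -0.1318 -0.0097  0.1267  0.139 ]
roof 2822 [-0.1238 -0.1138 -0.0044  0.1075  0.1174]
570 line dx/dy -0.030336512471444126 mean [ 0.61972978 -0.25689184  0.16702044] xrange [-0.00412949  0.00476785] y -0.2997574038116567 -0.2107682490616986
550 line dx/dy -0.032511855047917 mean [ 0.34608012 -0.26484257  0.16635951] xrange [-0.004832    0.00412778] y -0.30498562751192826 -0.22079886638391671
n [-0.0178265   0.54398557  0.83890519] yaw -88.12307953855134 slope 32.97530982715005
```

Compared with the first view, the right pull has shifted by about 3 mm, so that door may have started ajar. I'll pinch it and check that it is against its shut stop.

{"name": "step_arm", "arguments": {
  "plan": [
    {"dx": -0.03,"dy": -0.45,"dz": 0.2,"rx": 0,"ry": 0,"rz": 0,"claw": 0.3},
    {"dx": 0,"dy": -0.45,"dz": 0.3,"rx": 0,"ry": 0,"rz": 0,"claw": 0.5},
    {"dx": 0,"dy": -0.45,"dz": 0.3,"rx": 0,"ry": 0,"rz": 0,"claw": 0.5},
    {"dx": 0,"dy": 0,"dz": 0.4,"rx": 0,"ry": 0,"rz": 0,"claw": 0.5},
    {"dx": 0,"dy": 0,"dz": 0.4,"rx": 0,"ry": 0,"rz": 0,"claw": 0.5},
    {"dx": 0,"dy": 0,"dz": 0.1,"rx": 0,"ry": 0,"rz": 0,"claw": 0.5},
    {"dx": 0,"dy": 0,"dz": 0,"rx": 0,"ry": 0,"rz": 0,"claw": 0.5},
    {"dx": 0,"dy": 0,"dz": 0,"rx": 0,"ry": 0,"rz": 0,"claw": 0.5}
  ]
}}

```text
time_s: 27.0
ee_pos: [0.3537, -0.2632, 0.2485]
eef_rot: [3.141, 0.001, 1.607]
force: [0.2, -0.8, -0.4]
grip_width: 0.0471
grip_force: 0.0
```

{"name": "step_arm", "arguments": {
  "plan": [
    {"dx": 0,"dy": -0.074,"dz": 0.2,"rx": 0,"ry": 0,"rz": 0,"claw": 0.5},
    {"dx": 0,"dy": 0,"dz": 0.3,"rx": 0,"ry": 0,"rz": 0,"claw": 0.5},
    {"dx": 0,"dy": 0,"dz": 0.2,"rx": 0,"ry": 0,"rz": 0,"claw": 0.5},
    {"dx": 0,"dy": 0,"dz": 0.09,"rx": 0,"ry": 0,"rz": 0,"claw": 0.5},
    {"dx": 0,"dy": 0,"dz": 0,"rx": 0,"ry": 0,"rz": 0,"claw": 1},
    {"dx": 0,"dy": 0,"dz": 0,"rx": 0,"ry": 0,"rz": 0,"claw": 1},
    {"dx": 0,"dy": 0,"dz": 0,"rx": 0,"ry": 0,"rz": 0,"claw": 1},
    {"dx": 0,"dy": 0,"dz": 0,"rx": 0,"ry": 0,"rz": 0,"claw": 1},
    {"dx": 0,"dy": 0,"dz": 0,"rx": 0,"ry": 0,"rz": 0,"claw": 1},
    {"dx": 0,"dy": 0,"dz": 0,"rx": 0,"ry": 0,"rz": 0,"claw": 1}
  ],
  "grip_force": 15
}}

```text
time_s: 28.0
ee_pos: [0.3457, -0.2633, 0.1685]
eef_rot: [3.141, 0.001, 1.607]
force: [-0.3, 1.0, 4.7]
grip_width: 0.0097
grip_force: 15.0
```

{"name": "step_arm", "arguments": {
  "plan": [
    {"dx": 0,"dy": -0.015,"dz": 0,"rx": 0,"ry": 0,"rz": 0,"claw": 1},
    {"dx": 0,"dy": 0,"dz": 0,"rx": 0,"ry": 0,"rz": 0,"claw": 1},
    {"dx": 0,"dy": 0,"dz": 0,"rx": 0,"ry": 0,"rz": 0,"claw": 1}
  ]
}}

```text
time_s: 28.3
ee_pos: [0.3447, -0.2633, 0.1685]
eef_rot: [3.14, 0.001, 1.607]
force: [4.7, 0.8, 1.7]
grip_width: 0.0099
grip_force: 15.0
```

{"name": "step_arm", "arguments": {
  "plan": [
    {"dx": 0,"dy": -0.02,"dz": 0,"rx": 0,"ry": 0,"rz": 0,"claw": 1},
    {"dx": 0,"dy": 0,"dz": 0,"rx": 0,"ry": 0,"rz": 0,"claw": 1},
    {"dx": 0,"dy": 0,"dz": 0,"rx": 0,"ry": 0,"rz": 0,"claw": 1}
  ]
}}

```text
time_s: 28.6
ee_pos: [0.3445, -0.2633, 0.1686]
eef_rot: [3.135, 0.001, 1.607]
force: [23.2, 0.8, -5.1]
grip_width: 0.01
grip_force: 15.0
```

The right door is now against its stop, and the pull separation of 276 mm matches both doors being shut. I'll release it and retreat.

{"name": "step_arm", "arguments": {
  "plan": [
    {"dx": 0,"dy": 0.02,"dz": 0,"rx": 0,"ry": 0,"rz": 0,"claw": 0.5},
    {"dx": 0,"dy": 0,"dz": 0,"rx": 0,"ry": 0,"rz": 0,"claw": 0.5},
    {"dx": 0,"dy": 0,"dz": 0,"rx": 0,"ry": 0,"rz": 0,"claw": 0.5},
    {"dx": 0,"dy": 0,"dz": 0,"rx": 0,"ry": 0,"rz": 0,"claw": 0.5},
    {"dx": 0,"dy": 0,"dz": -0.2,"rx": 0,"ry": 0,"rz": 0,"claw": 0.5},
    {"dx": 0,"dy": 0,"dz": -0.4,"rx": 0,"ry": 0,"rz": 0,"claw": 0.5},
    {"dx": 0,"dy": 0.3,"dz": -0.4,"rx": 0,"ry": 0,"rz": 0,"claw": 0.5},
    {"dx": 0,"dy": 0.4,"dz": -0.4,"rx": 0,"ry": 0,"rz": 0,"claw": 0.3},
    {"dx": 0,"dy": 0.4,"dz": -0.4,"rx": 0,"ry": 0,"rz": 0,"claw": 0},
    {"dx": 0,"dy": 0.3,"dz": -0.4,"rx": 0,"ry": 0,"rz": 0,"claw": 0}
  ]
}}

```text
time_s: 29.6
ee_pos: [0.4757, -0.2581, 0.3798]
eef_rot: [-3.141, -0.0, 1.607]
force: [-0.0, 0.7, 0.6]
grip_width: 0.0678
grip_force: 0.0
```

{"name": "step_arm", "arguments": {
  "plan": [
    {"dx": 0,"dy": 0,"dz": -0.2,"rx": 0,"ry": 0,"rz": 0,"claw": 0},
    {"dx": 0,"dy": 0,"dz": 0,"rx": 0,"ry": 0,"rz": 0,"claw": 0},
    {"dx": 0,"dy": 0,"dz": 0,"rx": 0,"ry": 0,"rz": 0,"claw": 0},
    {"dx": 0,"dy": 0,"dz": 0,"rx": 0,"ry": 0,"rz": 0,"claw": 0}
  ]
}}

```text
time_s: 30.0
ee_pos: [0.4741, -0.2585, 0.3973]
eef_rot: [-3.14, -0.001, 1.606]
force: [1.2, -0.1, -0.5]
grip_width: 0.0943
grip_force: 0.0
```

```bash
python3 - <<'E'
from h import *
p=look('w9.png',[])
np.savez('w9.npz',**{k:v for k,v in p.items() if k!='obs'},e=p['obs']['ee_pos'],r=p['obs']['eef_rot'])
E
python3 cab2.py w9.npz
```

```text
30.0 [ 0.47408833 -0.25853336  0.39733707] [-3.13978391e+00 -1.13222014e-03  1.60615723e+00]
621 line dx/dy -0.03229902897696768 mean [ 0.61950065 -0.25659267  0.16668789] xrange [-0.00407153  0.00479575] y -0.299915768142776 -0.21057357255264003
585 line dx/dy -0.03185937919314979 mean [ 0.34473814 -0.26415358  0.16585029] xrange [-0.00485154  0.00413603] y -0.30496887729461386 -0.22037954149729078
n [-0.01754789  0.54458257  0.83852364] yaw -88.15441753186273 slope 33.015453382499196
```

Both doors are shut and the arm is clear, so I'm handing in.

```bash
python3 -c "
from h import *
print(hand_in())"
```

```text
the job is handed in; nothing more can be done
None
```

The red-capped jar stands upright between the rails beside its twin in the left compartment, both doors are shut (I also nudged the right one, which had started slightly ajar, to its stop), and the job was handed in at about 30 s.

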